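# File the banchan tubs by height and raise the rack's guard

### The arm

A 6-joint arm with a two-finger parallel gripper is mounted at the origin on the work surface. World frame = base frame: x ahead of the robot, y to its left, z up, the work surface at z = 0. Lengths are in mm, angles in rad, forces in N, time in s.
With the tool pointing down it reaches from about 350 to 775 mm from the base axis. Payload 7.3 kg.
Tool frame: the origin (TCP) lies between the finger pads; the fingertips stand bot.tip_extent ahead of it and the grasp point (between the pads) lies 6 mm ahead of it (bot.tip_extent is the distance from the TCP to the fingertips, in mm); x points along the fingers, y is the direction in which the jaws open and shut, and the axes are right-handed (so a half turn about x gives the same grasp; the last joint's range is limited). The gripper opens to 92 mm and grips with 3 to 60 N. Pads are 19 mm wide; open, the fingers measure 130 mm over their backs; the gripper's body (75 mm by 190 mm) begins 47 mm behind the grasp point.
Start: joints at [1.152, 0.342, 1.524, -0, 1.275, -0.146], TCP at [141.434, 505.608, 251.741] pointing down, gripper open.
Joint ranges: [-2.53, 2.53], [-0.77, 2.02], [0.04, 2.7], [-1, 4.14], [0.28, 2.66], [-3.11, 3.11]. Speed limits (rad/s): [2.57, 2.57, 3.14, 3.14, 3.14, 3.14].

### API

Orientations are given as [roll, pitch, yaw] about the fixed x, y, z axes, in that order (R = Rz(yaw) Ry(pitch) Rx(roll)).
In Python, from plant import bot, capture, workorder gives the robot as it stands. The module is installed in compiled form; this text tells all that it offers.
- The arm moves only by the shell command python3 -m crank 'ROWS'. ROWS is JSON, a list of rows, each an object with "linear": the shift along the tool's x, y, z in cm, a list of three; "delta_rot": the turn, a rotation vector about the tool's x, y, z in degrees, a list of three; "fingers": the opening, from 0 (shut) to 1 (fully open). In form: [{"linear": [x, y, z], "delta_rot": [wx, wy, wz], "fingers": fingers}, ...]. A call has exactly 5 rows; each row shifts and turns the commanded pose from where the row before left it, along the tool's axes as they then stand; what a row does not reach is not made up. A row lasts 1/10 s, in which the tool goes at most 50 mm and 8.59 degrees, less where a joint would pass 70% of its speed; a pose out of reach is approached as far as the arm can. A call with a gripper value outside its range is refused whole. The fingers move at their own pace and stop on an object; the grip force is fixed at half the most. Time passes only in rows, so rows that do not move let the fingers close, or fill a call up. It gives the time, the measured TCP pose, the force and the opening at its end, in the units of the state.
- bot.get_obs(): the state, without advancing time (a new reading comes with each control period).
- capture(name): name is "scene" or "top" or "wrist"; returns a dict with "image" (480x640x3 uint8, blue, green, red), "mtx" (3x3 intrinsics, pixels), "dist_coeffs" ([k1, k2, p1, p2, k3] as OpenCV has them; the pictures are not rectified), "pose" (4x4, takes a point from camera to world coordinates). Camera axes: x right, y down, z forward; pixel columns grow to the right and rows downward; lengths in mm; the calibration is good to about 2 mm. A picture is of the moment at which its call begins. There is no depth.
- workorder.close_job(): hands the job in, once; it reports no verdict.
The state is a dict: "time": time; "joint_positions": joint angles; "dq": joint speeds; "tau": joint torques, N m; "tool_pos": TCP position; "tcp_rot": TCP orientation; "contact_force": force on the tool from outside, world axes, zero at the start; "moment": the same for the moment, N m; "grip_width": finger opening in mm.
Only numpy, scipy, OpenCV 4.12 (cv2) and the standard library are available. Lean on these libraries where they do the work, as an engineer would, in place of code of your own. Each camera call takes 0.05 s, during which the arm holds its last target. There are 200 camera calls.

### The job

Put the banchan tubs that stand loose on the shelf away into the metal rack, so that the row there runs from the tallest at the robot's left to the lowest at its right: slide the tubs already in the rack apart to open a gap at the right place (push them along the tray, do not lift them out) and set each loose tub into its gap, upright, square and in line with the others. When all are in, so that nothing slides out as the rack swings back up into the cabinet, raise its front guard by its black finger pull until its pawls catch in the top notch and it stays there, and let go. Leave the pot, bottle, saucer, spoon, cup and rice bowl where they are.

Things in the scene. Friction and masses are not known exactly. Their poses are not given: they have to be found in the camera images.
- rack: Metal cabinet rack, fixed. Origin: centre of its underside, on the shelf. Its x points from the front (robot side) to the back, y to the left, z up. Tray floor 12 mm above the origin; inner width 372 mm (y -186 to +186) between two 10 mm side plates that rise to z 60 mm; low back rail at x +64 to +70 rising to z 24; two notched posts at x -116 to -88, y +-186 to +-198, rising to z 90. The tubs stand in one row along y, each with its 64 mm depth along x, about x = 0.
- guard (a joint): Front guard: height of the bar above its lowest position, 0 to 0.042 m (hard stop). It slides straight up the posts, weighs 0.35 kg and drops unless a spring pawl at each end rests on a tooth: notches at 0, 0.018 and 0.036 (the top notch). The pawls click past the teeth by themselves going up (lift about 1 to 4 mm beyond a notch, then let down onto it) and cannot go down again. It starts in the lowest or the middle notch.
- guard_pull (a point): Grip point of the guard's black finger pull, a block 18 mm wide (along the rack's y), 42 mm long (rack's x) and 16 high that sticks out of the middle of the guard towards the robot; moves with the guard. The point is mid-height in the block, at rack x -126 mm, y 0, z 32 mm plus the guard's height. The guard bar itself is 6 mm thick at rack x -103 to -97, spanning z 14 to 36 mm when down.
- new1: Banchan tub, white plastic box with a yellow clip lid, 64 mm (its x) by 48 mm (its y), 114 mm high, 0.33 kg nominal, a tub waiting loose on the shelf in front of the rack (one of the four may be absent). Origin: centre of its underside; z up. Straight sides, so it may be gripped across the 64 mm; a tall one pushed or dragged near its top tends to lean over.
- row1: Banchan tub, white plastic box with a yellow clip lid, 64 mm (its x) by 48 mm (its y), 103 mm high, 0.31 kg nominal, one of the three tubs already standing in the rack, packed side by side in order of height; not to be lifted. Origin: centre of its underside; z up. Straight sides, so it may be gripped across the 64 mm; a tall one pushed or dragged near its top tends to lean over.
- new2: Banchan tub, white plastic box with a yellow clip lid, 64 mm (its x) by 48 mm (its y), 92 mm high, 0.28 kg nominal, a tub waiting loose on the shelf in front of the rack (one of the four may be absent). Origin: centre of its underside; z up. Straight sides, so it may be gripped across the 64 mm; a tall one pushed or dragged near its top tends to lean over.
- row2: Banchan tub, white plastic box with a yellow clip lid, 64 mm (its x) by 48 mm (its y), 81 mm high, 0.26 kg nominal, one of the three tubs already standing in the rack, packed side by side in order of height; not to be lifted. Origin: centre of its underside; z up. Straight sides, so it may be gripped across the 64 mm; a tall one pushed or dragged near its top tends to lean over.
- new3: Banchan tub, white plastic box with a yellow clip lid, 64 mm (its x) by 48 mm (its y), 70 mm high, 0.24 kg nominal, a tub waiting loose on the shelf in front of the rack (one of the four may be absent). Origin: centre of its underside; z up. Straight sides, so it may be gripped across the 64 mm; a tall one pushed or dragged near its top tends to lean over.
- row3: Banchan tub, white plastic box with a yellow clip lid, 64 mm (its x) by 48 mm (its y), 59 mm high, 0.22 kg nominal, one of the three tubs already standing in the rack, packed side by side in order of height; not to be lifted. Origin: centre of its underside; z up. Straight sides, so it may be gripped across the 64 mm; a tall one pushed or dragged near its top tends to lean over.
- new4: Banchan tub, white plastic box with a yellow clip lid, 64 mm (its x) by 48 mm (its y), 48 mm high, 0.20 kg nominal, a tub waiting loose on the shelf in front of the rack (one of the four may be absent). Origin: centre of its underside; z up. Straight sides, so it may be gripped across the 64 mm; a tall one pushed or dragged near its top tends to lean over.
- onggi: Bystander: brown onggi-style ceramic pot with lid, 145 mm across, 146 high. Origin: centre of its underside.
- saucer: Bystander: porcelain saucer, 100 mm across, 16 high. Origin: centre of its underside.
- spoon: Bystander: stainless spoon, 180 mm long, lying on the shelf. Origin: centre of its underside, at the middle of its length.
- cup: Bystander: small porcelain cup, 68 mm across, 58 high. Origin: centre of its underside.
- soy: Bystander: amber glass bottle, 60 mm across, 190 high. Origin: centre of its underside.
- rice_bowl: Bystander: stainless rice bowl with lid, 112 mm across, 66 high. Origin: centre of its underside.
Not all that is in view belongs to the job. What is shaped like the row3 but pink is not meant. Leave any red look-alike of the row1 alone.

How it is judged (in metres and radians):
On the way, in this order (a step that is already met when the one before it is completed fails the run):
1. all loose tubs stand in the rack's row, in order of height, upright on the tray (x of new1 in the frame of rack between -0.03 and 0.03 m and z of new1 in the frame of rack between 0.008 and 0.016 m and angle between each of new1, row1, new2, row2, new3, row3, new4's own z axis and vertical below 0.1 rad and angle between the x axis of each of new1, row1, new2, row2, new3, row3, new4 and the x axis of rack, either way round below 0.2 rad and x of row1 in the frame of rack between -0.03 and 0.03 m and z of row1 in the frame of rack between 0.008 and 0.016 m and x of new2 in the frame of rack between -0.03 and 0.03 m and z of new2 in the frame of rack between 0.008 and 0.016 m and x of row2 in the frame of rack between -0.03 and 0.03 m and z of row2 in the frame of rack between 0.008 and 0.016 m and x of new3 in the frame of rack between -0.03 and 0.03 m and z of new3 in the frame of rack between 0.008 and 0.016 m and x of row3 in the frame of rack between -0.03 and 0.03 m and z of row3 in the frame of rack between 0.008 and 0.016 m and x of new4 in the frame of rack between -0.03 and 0.03 m and z of new4 in the frame of rack between 0.008 and 0.016 m and y of new1 in the frame of row1 above 0.043 m and y of each of new2, row2 in the frame of row1 below -0.043 m and y of new2 in the frame of row2 above 0.043 m and y of each of new3, row3 in the frame of row2 below -0.043 m and y of new3 in the frame of row3 above 0.043 m and y of new4 in the frame of row3 below -0.043 m), for 0.3 s.
2. the guard is raised to its top notch (value of joint guard above 0.034 m), for 0.3 s.
At the end, for the whole second after the job is handed in: All tubs on the tray (within 4 mm), upright to 0.1 rad, square to 0.2 rad, within 30 mm of the row's centre line (rack x = 0), in order of falling height from the rack's +y end to its -y end, at rest; the guard resting in its top notch (34 to 39.5 mm) (all of step 1 and linear speed of each of new1, row1, new2, row2, new3, row3, new4 below 0.02 m/s and value of joint guard between 0.034 and 0.0395 m); the robot touches nothing.
It fails at once if a tub that was already in the rack is lifted more than 25 mm off the tray or knocked over (z of any of row1, row2, row3 in the frame of rack above 0.037 m or angle between any of row1, row2, row3's own z axis and vertical above 0.6 rad).
It fails at once if a bystander is moved more than 40 mm or knocked over (distance of any of onggi, saucer, spoon, cup, soy, rice_bowl from where it was at the start of the episode above 0.04 m or angle between any of onggi, saucer, cup, soy, rice_bowl's own z axis and vertical above 0.6 rad).
Of new1, new2, new3, new4 only 3 to 4 are there at a start; the rules pass over those that are not, and their reading is None.
At some moment in a run one of new3, new4 may be knocked a few centimetres aside while the robot is not near it.
It also fails if it takes over 210 s, if anything falls off the work surface, if the arm or the gripper's body presses on something with over 40 N, if the wrist force passes 120 N, or if a joint passes its speed limit or range.

## Working session

There is one attempt and no reset: what is moved stays moved. The work goes in short steps, Python scripts to look and compute and a shell command to move; the robot and the scene stay as the last step left them, time stands still between calls to the robot, and variables do not carry over. Pictures are saved under pics/ and viewed, on a budget of 14 in all, crops included, one or two more only if the job needs it, and the job is handed in when it is done.

```bash
mkdir -p pics; ls; cat > h.py <<'E'
import numpy as np,cv2,json
from plant import bot,capture,workorder
def snap(n,f,crop=None,s=1):
    c=capture(n); im=c['image']
    np.savez('pics/'+f+'.npz',**{k:np.array(c[k]) for k in c})
    if crop: x0,y0,x1,y1=crop; im=im[y0:y1,x0:x1]
    if s!=1: im=cv2.resize(im,None,fx=s,fy=s,interpolation=cv2.INTER_CUBIC)
    cv2.imwrite('pics/'+f+'.png',im); return c
def load(f): return dict(np.load('pics/'+f+'.npz'))
def pt(c,u,v,z):
    p=cv2.undistortPoints(np.array([[[u,v]]],float),c['mtx'],c['dist_coeffs'])[0,0]
    T=c['pose']; d=T[:3,:3]@[p[0],p[1],1]; o=T[:3,3]; return (o+d*(z-o[2])/d[2]).round(1)
def proj(c,P):
    T=np.linalg.inv(c['pose']); r=cv2.Rodrigues(T[:3,:3])[0]
    return cv2.projectPoints(np.array(P,float).reshape(-1,1,3),r,T[:3,3],c['mtx'],c['dist_coeffs'])[0][:,0].round(1)
E
python3 - <<'E'
from h import *
o=bot.get_obs();print(o,bot.tip_extent)
for n in ['scene','top']:
    c=snap(n,n+'0'); print(c['pose'],c['mtx'])
E
```

```text
pics
{'time': 0.0, 'joint_positions': array([ 1.15197178e+00,  3.42741004e-01,  1.52502460e+00, -9.79772530e-07,
        1.27541083e+00, -1.46035316e-01]), 'dq': array([ 0.0003189 , -0.0007205 ,  0.00033295,  0.00032328,  0.00167675,
        0.00109718]), 'tau': array([-6.34456046e-04, -4.31243348e+01, -2.44221210e+01,  7.17738457e-02,
        5.60353138e-02, -1.25229153e-04]), 'tool_pos': array([141.28697616, 505.24111616, 251.03280538]), 'tcp_rot': array([-1.71624009,  1.56921255, -1.98902903]), 'contact_force': array([ 0.66192485,  0.26598164, -0.41993353]), 'moment': array([-0.02286015, -0.00925089,  0.04486338]), 'grip_width': 92.27876702056709} 25.0
[[-3.52348223e-01  7.99602493e-01 -4.86298862e-01  1.17296602e+03]
 [ 9.35809276e-01  2.95156764e-01 -1.92726446e-01  2.48924255e+02]
 [-1.05701476e-02 -5.22989807e-01 -8.52273391e-01  1.18521928e+03]
 [ 0.00000000e+00  0.00000000e+00  0.00000000e+00  1.00000000e+00]] [[547.57796922   0.         324.27450444]
 [  0.         547.57796922 241.40002352]
 [  0.           0.           1.        ]]
[[ 1.27329394e-02 -9.96057939e-01  8.77864146e-02  4.09484556e+02]
 [-9.99756297e-01 -1.42650939e-02 -1.68479792e-02 -1.13872230e+01]
 [ 1.80338449e-02 -8.75504964e-02 -9.95996833e-01  1.41759461e+03]
 [ 0.00000000e+00  0.00000000e+00  0.00000000e+00  1.00000000e+00]] [[453.34704074   0.         321.81562629]
 [  0.         453.34704074 247.3030196 ]
 [  0.           0.           1.        ]]
```

View pics/scene0.png

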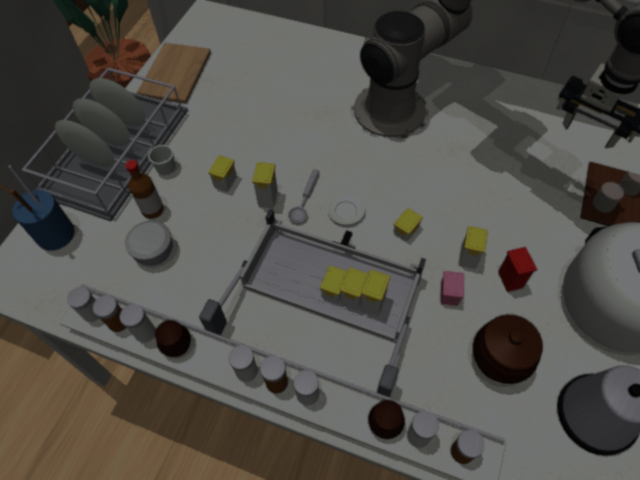

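View pics/top0.png

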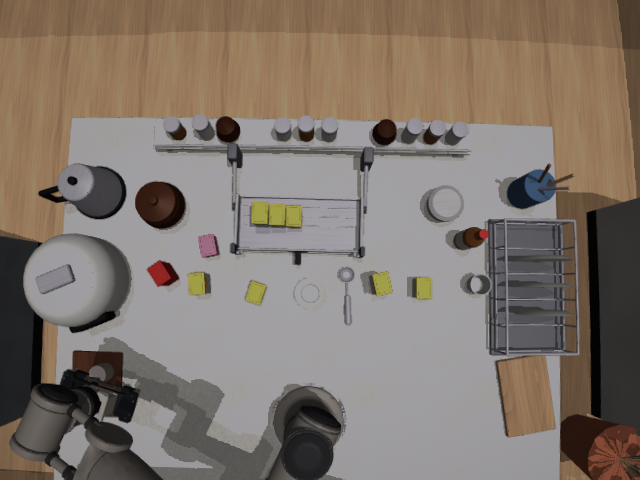

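Top view: the rack runs u 235–363, v 197–252. The row tubs sit at its left end, at (260,212), (277,214) and (293,215). Four loose yellow-lidded tubs stand at (197,284), (256,292), (382,283) and (423,288). The decoys are red (162,273) and pink (208,245). I'll enlarge both views to confirm which loose tub is which.

```bash
python3 - <<'E'
import cv2
a=cv2.imread('pics/top0.png')[180:310,150:440];cv2.imwrite('pics/tc.png',cv2.resize(a,None,fx=2.75,fy=2.75,interpolation=cv2.INTER_CUBIC))
a=cv2.imread('pics/scene0.png')[150:340,200:500];cv2.imwrite('pics/sc.png',cv2.resize(a,None,fx=2.6,fy=2.6,interpolation=cv2.INTER_CUBIC))
E
```

```text
(no output)
```

View pics/tc.png

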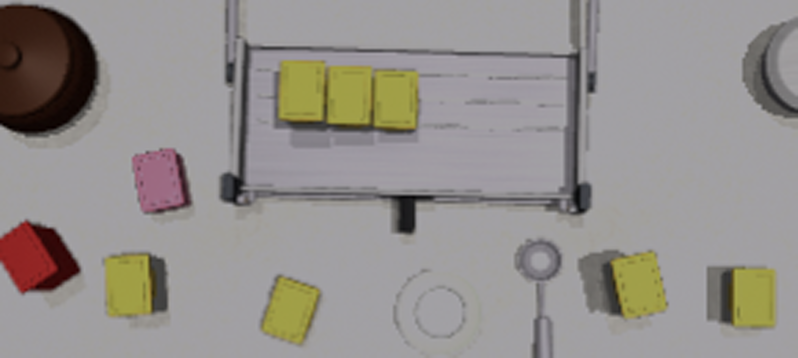

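View pics/sc.png

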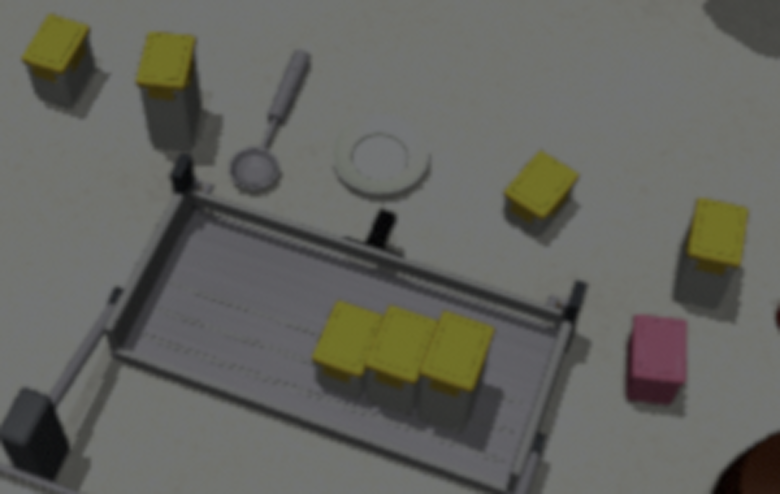

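```bash
python3 - <<'E'
from h import *
t=load('top0');s=load('scene0')
T=lambda u,v:(150+u/2.75,180+v/2.75)
S=lambda u,v:(200+u/2.6,150+v/2.6)
L=dict(new1=((639,285),(166,61),114),new2=((129,285),(718,232),92),new3=((752,297),(57,44),70),new4=((291,309),(542,187),48),row1=((302,91),(457,351),115),row2=((351,96),(403,345),93),row3=((396,100),(350,338),71))
for k,(a,b,z) in L.items():
    best=min(range(20,140),key=lambda h:np.linalg.norm(pt(t,*T(*a),h)-pt(s,*S(*b),h)))
    print(k,pt(t,*T(*a),z),pt(s,*S(*b),z),'h',best)
for p,z in [((234,187),90),((580,197),90),((405,232),40),((405,232),58)]: print(p,pt(t,*T(*p),z))
for p in [(183,163),(579,293)]: print('S',pt(s,*S(*p),90))
def yaw(a,b,z): d=pt(t,*T(*b),z)-pt(t,*T(*a),z); return np.degrees(np.arctan2(d[1],d[0]))
# long edges  (near -> far)
print('new1',yaw((625,318),(613,260),114),yaw((666,309),(653,252),114))
print('new2',yaw((107,316),(106,254),92),yaw((152,315),(150,254),92))
print('new3',yaw((733,327),(731,268),70),yaw((775,326),(774,267),70))
print('new4',yaw((262,332),(279,277),48),yaw((302,343),(320,289),48))
E
```

```text
new1 [ 421.9 -209.1  114. ] [ 428.1 -204.5  114. ] h 104
new2 [414.6 329.6  92. ] [420.2 334.   92. ] h 83
new3 [ 410.6 -339.3   70. ] [ 415.3 -335.4   70. ] h 62
new4 [391.4 162.1  48. ] [398.3 168.3  48. ] h 36
row1 [621.4 147.8 115. ] [627.9 151.9 115. ] h 104
row2 [620.3  97.8  93. ] [627.3 104.6  93. ] h 81
row3 [620.1  50.4  71. ] [626.   55.7  71. ] h 61
(234, 187) [520.8 221.   90. ]
(580, 197) [ 515.3 -149.1   90. ]
(405, 232) [477.8  39.2  40. ]
(405, 232) [476.9  38.6  58. ]
S [ 516.8 -150.4   90. ]
S [523.5 232.8  90. ]
new1 11.965128837748853 13.057895943463382
new2 2.875453683985255 3.7198771723242294
new3 1.79551794621144 0.7161599454704186
new4 -15.945395900922858 -17.32084175608346
```

IDs are confirmed by triangulated height order: tc (639,285) is new1, (129,285) new2, (752,297) new3 and (291,309) new4. The red and pink tubs are the decoys. The rack is at about (621,37) with yaw −1°. Next I'll go above the row for a close wrist view.

```bash
cat >> h.py <<'E'
from scipy.spatial.transform import Rotation as Ro
def goto(p,yaw_deg):
    """print tool-frame shift (cm) & rotvec (deg) to reach TCP p, tool down, jaw axis (tool y) along yaw (mod 180)"""
    o=bot.get_obs(); R=Ro.from_euler('xyz',o['tcp_rot']).as_matrix()
    best=None
    for y in (yaw_deg,yaw_deg+180):
        a=np.radians(y); X=np.array([0,0,-1.]); Y=np.array([np.cos(a),np.sin(a),0]); G=np.c_[X,Y,np.cross(X,Y)]
        rv=np.degrees(Ro.from_matrix(R.T@G).as_rotvec())
        if best is None or np.linalg.norm(rv)<np.linalg.norm(best[0]): best=(rv,G)
    d=np.array(p)-o['tool_pos']
    print('pos',o['tool_pos'].round(1),'F',o['contact_force'].round(1),'w',round(o['grip_width'],1),'t',round(o['time'],2),'q6',o['joint_positions'][[0,5]].round(2))
    print('shift cm now-frame',(R.T@d/10).round(2),'after-turn frame',(best[1].T@d/10).round(2),'rot',best[0].round(1))
E
python3 - <<'E'
from h import *
goto((600,40,330),-1)
c=load('top0');s=load('scene0')
T=lambda u,v:(150+u/2.75,180+v/2.75)
S=lambda u,v:(200+u/2.6,150+v/2.6)
for h in range(20,200,20): print(h,pt(c,*T(590,88),h),pt(s,*S(117,297),h))
E
```

```text
pos [141.3 505.3 251.1] F [-0.3 -0.6  0.5] w 91.9 t 0.1 q6 [ 1.15 -0.15]
shift cm now-frame [ -7.85 -32.46  56.71] after-turn frame [-7.89 46.68 45.72] rot [75.4  0.   0.1]
20 [ 645.3 -167.2   20. ] [ 636.3 -173.1   20. ]
40 [ 642. -165.   40.] [ 645.5 -165.8   40. ]
60 [ 638.6 -162.7   60. ] [ 654.7 -158.6   60. ]
80 [ 635.2 -160.5   80. ] [ 663.9 -151.3   80. ]
100 [ 631.8 -158.3  100. ] [ 673.1 -144.1  100. ]
120 [ 628.5 -156.   120. ] [ 682.4 -136.8  120. ]
140 [ 625.1 -153.8  140. ] [ 691.6 -129.6  140. ]
160 [ 621.7 -151.6  160. ] [ 700.8 -122.4  160. ]
180 [ 618.3 -149.3  180. ] [ 710.  -115.1  180. ]
```

```bash
for i in 1 2 3; do python3 -m crank '[{"linear":[-0.52,-2.16,3.78],"delta_rot":[0,0,0],"fingers":1},{"linear":[-0.52,-2.16,3.78],"delta_rot":[0,0,0],"fingers":1},{"linear":[-0.52,-2.16,3.78],"delta_rot":[0,0,0],"fingers":1},{"linear":[-0.52,-2.16,3.78],"delta_rot":[0,0,0],"fingers":1},{"linear":[-0.52,-2.16,3.78],"delta_rot":[0,0,0],"fingers":1}]'; done
for i in 1 2; do python3 -m crank '[{"linear":[0,0,0],"delta_rot":[7.54,0,0],"fingers":1},{"linear":[0,0,0],"delta_rot":[7.54,0,0],"fingers":1},{"linear":[0,0,0],"delta_rot":[7.54,0,0],"fingers":1},{"linear":[0,0,0],"delta_rot":[7.54,0,0],"fingers":1},{"linear":[0,0,0],"delta_rot":[7.54,0,0],"fingers":1}]'; done
python3 - <<'E'
from h import *
snap('wrist','w1',s=1.25)
goto((600,40,330),-1); print(load('w1')['pose'])
E
```

```text
time: 0.6
tool_pos: [295.1, 349.2, 277.7]
tcp_rot: [-2.3, 1.57, -2.572]
contact_force: [0.9, 0.7, -0.4]
grip_width: 91.8
time: 1.1
tool_pos: [448.1, 194.2, 303.7]
tcp_rot: [-3.078, 1.57, 2.932]
contact_force: [0.1, 0.2, 1.2]
grip_width: 91.8
time: 1.6
tool_pos: [601.0, 39.3, 329.5]
tcp_rot: [3.073, 1.57, 2.8]
contact_force: [0.6, 1.6, -0.2]
grip_width: 91.9
time: 2.1
tool_pos: [600.0, 40.7, 329.1]
tcp_rot: [-2.341, 1.57, 3.006]
contact_force: [0.2, -0.3, 0.0]
grip_width: 91.9
time: 2.6
tool_pos: [600.0, 40.8, 329.2]
tcp_rot: [-1.696, 1.57, 2.993]
contact_force: [0.7, -0.5, -0.5]
grip_width: 91.4
pos [600.   40.8 329.2] F [ 0.5  0.3 -0.1] w 91.6 t 2.65 q6 [-0.06 -0.03]
shift cm now-frame [-0.08 -0.    0.08] after-turn frame [-0.08 -0.    0.08] rot [-0.7 -0.   0.1]
[[ 9.99702935e-01 -2.34386380e-02 -6.68377329e-03  6.02743489e+02]
 [-2.43704557e-02 -9.65232365e-01 -2.60254805e-01  1.10103551e+02]
 [-3.51376151e-04  2.60340379e-01 -9.65516838e-01  4.61920096e+02]
 [ 0.00000000e+00  0.00000000e+00  0.00000000e+00  1.00000000e+00]]
```

View pics/w1.png

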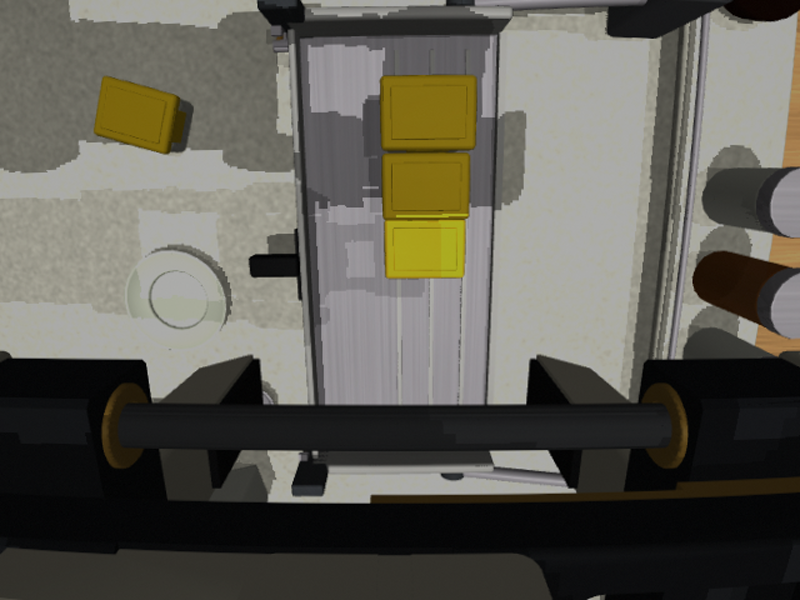

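```bash
python3 - <<'E'
from h import *
c=load('w1'); W=lambda u,v,z:pt(c,u/1.25,v/1.25,z)
for n,q,z in [('row1',[(383,77),(475,77),(475,149),(383,149)],115),('row2',[(385,153),(468,153),(468,217),(385,218)],93),('row3',[(388,220),(464,220),(464,277),(388,277)],71),('new4',[(104,77),(180,97),(168,153),(95,132)],48)]:
    P=np.array([W(*a,z) for a in q]); print(n,P.mean(0).round(1),(P[1]-P[0]).round(1),(P[0]-P[3]).round(1))
print('L in bottom',W(400,36,12),'R bottom',W(350,455,12),W(350,467,60))
print('rail',W(501,36,24),W(489,400,24),W(497,36,12),'guard front edge',W(297,100,36),W(317,400,36))
print('pull',W(250,255,40),W(250,276,40),W(300,265,40),'z58',W(250,265,58))
E
```

```text
row1 [626.6 149.  115. ] [60.  -1.2  0. ] [ 1.3 45.6  0. ]
row2 [625.8 101.6  93. ] [59.2 -1.3  0. ] [ 1.3 46.1  0. ]
row3 [626.3  52.3  71. ] [59.2 -1.4  0. ] [ 1.2 45.2  0. ]
new4 [396.5 164.2  48. ] [ 61.1 -18.9   0. ] [13.5 41.8  0. ]
L in bottom [610.1 223.   12. ] R bottom [ 550.5 -166.3   12. ] [ 555.4 -149.5   60. ]
rail [692.1 218.8  24. ] [ 688.8 -102.2   24. ] [691.2 221.8  12. ] guard front edge [525.4 171.1  36. ] [525.2 -92.4  36. ]
pull [477.   46.4  40. ] [475.2  28.   40. ] [519.7  36.5  40. ] z58 [481.6  40.8  58. ]
```

```bash
for i in 1; do python3 -m crank '[{"linear":[4.0,2.6,-1.1],"delta_rot":[-0.7,0,0],"fingers":1},{"linear":[5,0,0],"delta_rot":[0,0,0],"fingers":1},{"linear":[5,0,0],"delta_rot":[0,0,0],"fingers":1},{"linear":[5,0,0],"delta_rot":[0,0,0],"fingers":1},{"linear":[2,0,0],"delta_rot":[0,0,0],"fingers":1}]'; done
python3 -m crank '[{"linear":[2,0,0],"delta_rot":[0,0,0],"fingers":1},{"linear":[2,0,0],"delta_rot":[0,0,0],"fingers":1},{"linear":[1,0,0],"delta_rot":[0,0,0],"fingers":1},{"linear":[0.9,0,0],"delta_rot":[0,0,0],"fingers":1},{"linear":[0,0,0],"delta_rot":[0,0,0],"fingers":0.5}]'
python3 -m crank '[{"linear":[0,0,0],"delta_rot":[0,0,0],"fingers":0},{"linear":[0,0,0],"delta_rot":[0,0,0],"fingers":0},{"linear":[0,0,0],"delta_rot":[0,0,0],"fingers":0},{"linear":[0,0,0],"delta_rot":[0,0,0],"fingers":0},{"linear":[0,0,0],"delta_rot":[0,0,0],"fingers":0}]'
```

```text
time: 3.15
tool_pos: [623.2, 51.5, 113.9]
tcp_rot: [-1.616, 1.561, 3.093]
contact_force: [-0.2, 0.6, -0.6]
grip_width: 91.7
time: 3.65
tool_pos: [625.9, 51.4, 59.8]
tcp_rot: [-1.664, 1.569, 3.043]
contact_force: [-0.9, -0.1, 0.5]
grip_width: 88.0
time: 4.15
tool_pos: [626.5, 51.4, 61.5]
tcp_rot: [1.624, 1.57, 0.048]
contact_force: [-1.1, 0.0, 5.7]
grip_width: 63.8
```

```bash
for i in 1 2; do python3 -m crank '[{"linear":[0,0,1.3],"delta_rot":[0,0,0],"fingers":0},{"linear":[0,0,1.3],"delta_rot":[0,0,0],"fingers":0},{"linear":[0,0,1.3],"delta_rot":[0,0,0],"fingers":0},{"linear":[0,0,1.3],"delta_rot":[0,0,0],"fingers":0},{"linear":[0,0,1.3],"delta_rot":[0,0,0],"fingers":0}]'; done
python3 -m crank '[{"linear":[0,0,0],"delta_rot":[0,0,0],"fingers":0},{"linear":[0,0,0],"delta_rot":[0,0,0],"fingers":0.8},{"linear":[0,0,0],"delta_rot":[0,0,0],"fingers":0.9},{"linear":[0,0,0],"delta_rot":[0,0,0],"fingers":1},{"linear":[0,0,0],"delta_rot":[0,0,0],"fingers":1}]'
python3 -m crank '[{"linear":[-2,0,0],"delta_rot":[0,0,0],"fingers":1},{"linear":[-3,0,0],"delta_rot":[0,0,0],"fingers":1},{"linear":[-4,0,0],"delta_rot":[0,0,0],"fingers":1},{"linear":[0,0,-4.5],"delta_rot":[0,0,0],"fingers":1},{"linear":[0,0,-5],"delta_rot":[0,0,0],"fingers":1}]'
python3 - <<'E'
from h import *
goto((626,101,82),-1)
E
```

```text
time: 4.65
tool_pos: [626.8, -14.1, 61.6]
tcp_rot: [1.907, 1.568, 0.33]
contact_force: [1.2, 4.2, 6.0]
grip_width: 63.9
time: 5.15
tool_pos: [626.2, -79.2, 61.6]
tcp_rot: [1.89, 1.569, 0.312]
contact_force: [0.7, 4.0, 5.9]
grip_width: 64.1
time: 5.65
tool_pos: [625.5, -78.5, 60.4]
tcp_rot: [-1.996, 1.57, 2.711]
contact_force: [0.3, -0.5, 0.1]
grip_width: 89.9
time: 6.15
tool_pos: [627.0, 15.9, 152.3]
tcp_rot: [1.473, 1.567, -0.107]
contact_force: [0.2, -0.0, -0.4]
grip_width: 91.5
pos [627.   15.9 152.3] F [ 0.2 -0.  -0.4] w 91.5 t 6.15 q6 [-0.1  -0.09]
shift cm now-frame [ 7.03 -0.2  -8.51] after-turn frame [ 7.03 -0.24 -8.51] rot [ 0.5  0.  -0.2]
```

```bash
python3 -m crank '[{"linear":[0,-0.1,-4.5],"delta_rot":[0,0,0],"fingers":1},{"linear":[0,0,-4.0],"delta_rot":[0,0,0],"fingers":1},{"linear":[2,0,0],"delta_rot":[0,0,0],"fingers":1},{"linear":[3,0,0],"delta_rot":[0,0,0],"fingers":1},{"linear":[2,0,0],"delta_rot":[0,0,0],"fingers":1}]'
python3 -m crank '[{"linear":[0.1,0,0],"delta_rot":[0,0,0],"fingers":0.6},{"linear":[0,0,0],"delta_rot":[0,0,0],"fingers":0},{"linear":[0,0,0],"delta_rot":[0,0,0],"fingers":0},{"linear":[0,0,0],"delta_rot":[0,0,0],"fingers":0},{"linear":[0,0,0],"delta_rot":[0,0,0],"fingers":0}]'
python3 -m crank '[{"linear":[0,0,1.2],"delta_rot":[0,0,0],"fingers":0},{"linear":[0,0,1.5],"delta_rot":[0,0,0],"fingers":0},{"linear":[0,0,1.6],"delta_rot":[0,0,0],"fingers":0},{"linear":[0,0,1.6],"delta_rot":[0,0,0],"fingers":0},{"linear":[0,0,1.5],"delta_rot":[0,0,0],"fingers":0}]'
python3 -m crank '[{"linear":[0,0,0],"delta_rot":[0,0,0],"fingers":0},{"linear":[0,0,0],"delta_rot":[0,0,0],"fingers":0.8},{"linear":[0,0,0],"delta_rot":[0,0,0],"fingers":0.9},{"linear":[0,0,0],"delta_rot":[0,0,0],"fingers":1},{"linear":[0,0,0],"delta_rot":[0,0,0],"fingers":1}]'
python3 -m crank '[{"linear":[-2,0,0],"delta_rot":[0,0,0],"fingers":1},{"linear":[-3,0,0],"delta_rot":[0,0,0],"fingers":1},{"linear":[-2,0,0],"delta_rot":[0,0,0],"fingers":1},{"linear":[0,0,-4.5],"delta_rot":[0,0,0],"fingers":1},{"linear":[0,0,-5],"delta_rot":[0,0,0],"fingers":1}]'
python3 - <<'E'
from h import *
goto((626.5,149,96),-1)
E
```

```text
time: 6.65
tool_pos: [624.8, 102.2, 78.9]
tcp_rot: [-1.505, 1.569, -3.08]
contact_force: [-0.0, -0.2, -1.0]
grip_width: 91.8
time: 7.15
tool_pos: [626.0, 101.3, 81.1]
tcp_rot: [1.68, 1.569, 0.104]
contact_force: [-2.0, -1.0, 5.4]
grip_width: 63.5
time: 7.65
tool_pos: [626.2, 27.0, 81.2]
tcp_rot: [1.942, 1.567, 0.365]
contact_force: [-0.3, 9.4, 7.0]
grip_width: 64.0
time: 8.15
tool_pos: [625.1, 27.5, 79.5]
tcp_rot: [-1.871, 1.57, 2.836]
contact_force: [-0.1, -0.4, 0.5]
grip_width: 89.6
time: 8.65
tool_pos: [626.4, 122.0, 150.7]
tcp_rot: [1.6, 1.569, 0.02]
contact_force: [0.9, 0.0, 0.2]
grip_width: 91.8
pos [626.4 122.  150.7] F [0.9 0.  0.2] w 91.8 t 8.65 q6 [0.07 0.08]
shift cm now-frame [ 5.47 -0.03 -2.7 ] after-turn frame [ 5.47 -0.04 -2.7 ] rot [ 0.5 -0.  -0.1]
```

```bash
python3 -m crank '[{"linear":[0,0,-2.7],"delta_rot":[0.5,0,0],"fingers":1},{"linear":[1.5,0,0],"delta_rot":[0,0,0],"fingers":1},{"linear":[2,0,0],"delta_rot":[0,0,0],"fingers":1},{"linear":[2,0,0],"delta_rot":[0,0,0],"fingers":0.9},{"linear":[0,0,0],"delta_rot":[0,0,0],"fingers":0.6}]'
python3 -m crank '[{"linear":[0,0,0],"delta_rot":[0,0,0],"fingers":0},{"linear":[0,0,0],"delta_rot":[0,0,0],"fingers":0},{"linear":[0,0,0],"delta_rot":[0,0,0],"fingers":0},{"linear":[0,0,0.6],"delta_rot":[0,0,0],"fingers":0},{"linear":[0,0,0.7],"delta_rot":[0,0,0],"fingers":0}]'
python3 -m crank '[{"linear":[0,0,0],"delta_rot":[0,0,0],"fingers":0},{"linear":[0,0,0],"delta_rot":[0,0,0],"fingers":0.8},{"linear":[0,0,0],"delta_rot":[0,0,0],"fingers":0.9},{"linear":[0,0,0],"delta_rot":[0,0,0],"fingers":1},{"linear":[0,0,0],"delta_rot":[0,0,0],"fingers":1}]'
python3 -m crank '[{"linear":[-2,0,0],"delta_rot":[0,0,0],"fingers":1},{"linear":[-4,0,0],"delta_rot":[0,0,0],"fingers":1},{"linear":[-4,0,0],"delta_rot":[0,0,0],"fingers":1},{"linear":[-4,0,0],"delta_rot":[0,0,0],"fingers":1},{"linear":[-1,0,0],"delta_rot":[0,0,0],"fingers":1}]'
python3 - <<'E'
from h import *
goto((425,-207,230),12.5)
E
```

```text
time: 9.15
tool_pos: [623.9, 149.5, 91.6]
tcp_rot: [-1.45, 1.565, -3.034]
contact_force: [-0.4, 0.2, 0.3]
grip_width: 80.1
time: 9.65
tool_pos: [626.3, 136.7, 95.8]
tcp_rot: [2.031, 1.568, 0.446]
contact_force: [1.4, -3.5, -1.5]
grip_width: 63.7
time: 10.15
tool_pos: [625.6, 136.4, 94.4]
tcp_rot: [-1.367, 1.57, -2.952]
contact_force: [0.3, -0.4, 0.7]
grip_width: 90.0
time: 10.65
tool_pos: [627.4, 136.6, 250.2]
tcp_rot: [1.68, 1.562, 0.095]
contact_force: [0.4, 0.1, 0.3]
grip_width: 91.8
pos [627.4 136.6 250.2] F [0.4 0.1 0.3] w 91.8 t 10.65 q6 [0.1  0.11]
shift cm now-frame [  1.81 -19.76  34.65] after-turn frame [  2.02 -27.2   29.17] rot [-13.3   0.   -0.5]
```

```bash
for i in 1 2; do python3 -m crank '[{"linear":[0,-1.96,3.46],"delta_rot":[0,0,0],"fingers":1},{"linear":[0,-1.96,3.46],"delta_rot":[0,0,0],"fingers":1},{"linear":[0,-1.96,3.46],"delta_rot":[0,0,0],"fingers":1},{"linear":[0,-1.96,3.46],"delta_rot":[0,0,0],"fingers":1},{"linear":[0,-1.96,3.46],"delta_rot":[0,0,0],"fingers":1}]'; done
python3 -m crank '[{"linear":[2,0,0],"delta_rot":[-6.6,0,0],"fingers":1},{"linear":[2,0,0],"delta_rot":[-6.7,0,0],"fingers":1},{"linear":[0,0,0],"delta_rot":[0,0,0],"fingers":1},{"linear":[0,0,0],"delta_rot":[0,0,0],"fingers":1},{"linear":[0,0,0],"delta_rot":[0,0,0],"fingers":1}]'
python3 - <<'E'
from h import *
goto((427,-206.5,81),12.5)
snap('wrist','w2',s=1.25)
E
```

```text
time: 11.15
tool_pos: [523.9, -36.3, 243.9]
tcp_rot: [-1.667, 1.57, 3.032]
contact_force: [1.4, 0.1, 0.6]
grip_width: 91.9
time: 11.65
tool_pos: [423.5, -207.7, 244.1]
tcp_rot: [-2.157, 1.57, 2.541]
contact_force: [0.9, 0.0, 0.5]
grip_width: 91.6
time: 12.15
tool_pos: [425.3, -206.8, 205.4]
tcp_rot: [0.813, 1.57, -0.542]
contact_force: [0.4, -0.1, -0.4]
grip_width: 92.0
pos [ 425.3 -206.8  205.4] F [ 0.4 -0.1 -0.4] w 92.0 t 12.15 q6 [-0.61 -0.83]
shift cm now-frame [12.44  0.16  0.  ] after-turn frame [1.244e+01 1.700e-01 1.000e-02] rot [-0.1  0.  -0. ]
```

View pics/w2.png

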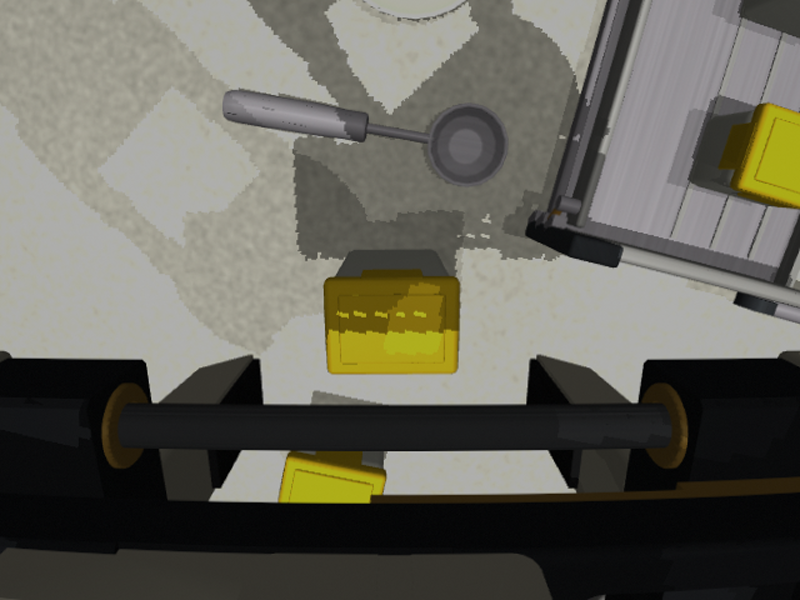

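```bash
python3 - <<'E'
from h import *
c=load('w2')
P=np.array([pt(c,u/1.25,v/1.25,114) for u,v in [(325,277),(459,277),(458,374),(327,374)]]);m=P.mean(0);print(m)
goto((m[0],m[1],81),12.5)
P=np.array([pt(c,u/1.25,v/1.25,71) for u,v in [(762,104),(735,192)]]);print('row3 -x edge',P)
E
```

```text
[ 425.5  -207.55  114.  ]
pos [ 425.3 -206.8  205.5] F [-0.4  0.6  0.5] w 91.8 t 12.2 q6 [-0.61 -0.83]
shift cm now-frame [ 1.245e+01 -1.000e-02  7.000e-02] after-turn frame [12.45  0.    0.08] rot [-0.1  0.1 -0.1]
row3 -x edge [[ 593.4  -58.9   71. ]
 [ 594.5 -106.2   71. ]]
```

```bash
python3 -m crank '[{"linear":[4.5,0,0],"delta_rot":[0,0,0],"fingers":1},{"linear":[4,0,0],"delta_rot":[0,0,0],"fingers":1},{"linear":[2.4,0,0],"delta_rot":[0,0,0],"fingers":1},{"linear":[1.5,0,0.1],"delta_rot":[0,0,0],"fingers":1},{"linear":[0,0,0],"delta_rot":[0,0,0],"fingers":0.6}]'
python3 -m crank '[{"linear":[0,0,0],"delta_rot":[0,0,0],"fingers":0},{"linear":[0,0,0],"delta_rot":[0,0,0],"fingers":0},{"linear":[0,0,0],"delta_rot":[0,0,0],"fingers":0},{"linear":[0,0,0],"delta_rot":[0,0,0],"fingers":0},{"linear":[-2,0,0],"delta_rot":[0,0,0],"fingers":0}]'
python3 -m crank '[{"linear":[-4,0,0],"delta_rot":[0,0,0],"fingers":0},{"linear":[-4,0,0],"delta_rot":[0,0,0],"fingers":0},{"linear":[-4,0,0],"delta_rot":[0,0,0],"fingers":0},{"linear":[-2,0,0],"delta_rot":[6.7,0,0],"fingers":0},{"linear":[0,0,0],"delta_rot":[6.7,0,0],"fingers":0}]'
python3 - <<'E'
from h import *
goto((628.5,193,241),-1)
E
```

```text
time: 12.7
tool_pos: [424.5, -207.2, 79.5]
tcp_rot: [-2.429, 1.568, 2.501]
contact_force: [-0.7, -0.4, 0.1]
grip_width: 87.4
time: 13.2
tool_pos: [423.8, -206.9, 99.6]
tcp_rot: [-2.433, 1.567, 2.497]
contact_force: [-0.4, -0.3, -2.7]
grip_width: 63.7
time: 13.7
tool_pos: [426.1, -208.4, 244.2]
tcp_rot: [1.006, 1.564, -0.586]
contact_force: [0.3, 0.3, -3.1]
grip_width: 64.1
pos [ 426.1 -208.4  244.2] F [ 0.3  0.3 -3.1] w 64.1 t 13.7 q6 [-0.62 -0.6 ]
shift cm now-frame [  0.28  19.4  -40.56] after-turn frame [  0.32  19.54 -40.49] rot [-0.2  0.2 -0.3]
```

```bash
for i in 1 2; do python3 -m crank '[{"linear":[0,1.95,-4.05],"delta_rot":[0,0,0],"fingers":0},{"linear":[0,1.95,-4.05],"delta_rot":[0,0,0],"fingers":0},{"linear":[0,1.95,-4.05],"delta_rot":[0,0,0],"fingers":0},{"linear":[0,1.95,-4.05],"delta_rot":[0,0,0],"fingers":0},{"linear":[0,1.95,-4.05],"delta_rot":[0,0,0],"fingers":0}]'; done
python3 -m crank '[{"linear":[0,0,0],"delta_rot":[0,0,0],"fingers":0},{"linear":[0,0,0],"delta_rot":[0,0,0],"fingers":0},{"linear":[0,0,0],"delta_rot":[0,0,0],"fingers":0},{"linear":[0,0,0],"delta_rot":[0,0,0],"fingers":0},{"linear":[0,0,0],"delta_rot":[0,0,0],"fingers":0}]'
python3 - <<'E'
from h import *
goto((628.5,193,93),-1)
snap('wrist','w3',s=1.25)
E
```

```text
time: 14.2
tool_pos: [526.0, -5.1, 240.7]
tcp_rot: [-2.081, 1.571, 2.615]
contact_force: [0.5, -1.5, -3.2]
grip_width: 63.9
time: 14.7
tool_pos: [626.7, 195.8, 240.5]
tcp_rot: [-1.361, 1.57, -2.948]
contact_force: [1.6, 0.0, -1.8]
grip_width: 64.0
time: 15.2
tool_pos: [626.4, 193.0, 241.2]
tcp_rot: [1.776, 1.57, 0.187]
contact_force: [0.5, -0.3, -2.6]
grip_width: 63.8
pos [626.4 193.  241.2] F [ 0.5 -0.3 -2.6] w 63.8 t 15.2 q6 [0.18 0.2 ]
shift cm now-frame [ 1.482e+01  2.000e-01 -1.000e-02] after-turn frame [ 1.482e+01  2.100e-01 -1.000e-02] rot [-0. -0. -0.]
```

View pics/w3.png

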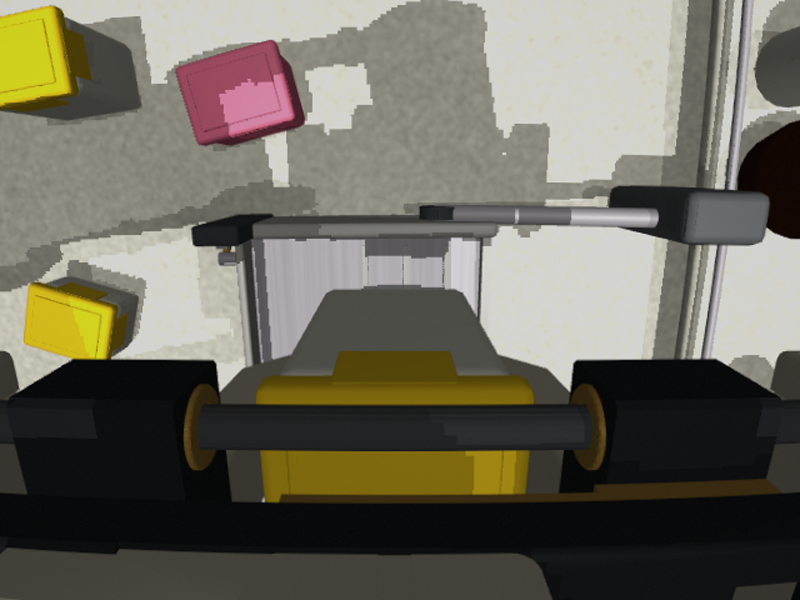

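```bash
python3 - <<'E'
from h import *
c=load('w3');W=lambda u,v,z:pt(c,u/1.25,v/1.25,z)
print(W(370,238,12),W(370,234,60),W(370,220,60),'tub base',W(330,290,160),W(465,290,160),'rail',W(481,300,24),W(250,300,36))
E
```

```text
[610.5 217.5  12. ] [613.  225.9  60. ] [613.3 234.7  60. ] tub base [599.5 213.2 160. ] [659.1 212.1 160. ] rail [690.4 172.5  24. ] [525.8 178.7  36. ]
```

```bash
python3 -m crank '[{"linear":[3,0.1,0],"delta_rot":[0,0,0],"fingers":0},{"linear":[4,0,0],"delta_rot":[0,0,0],"fingers":0},{"linear":[3,0,0],"delta_rot":[0,0,0],"fingers":0},{"linear":[2,0,0],"delta_rot":[0,0,0],"fingers":0},{"linear":[1,0,0],"delta_rot":[0,0,0],"fingers":0}]'
python3 -m crank '[{"linear":[0.8,0,0],"delta_rot":[0,0,0],"fingers":0},{"linear":[0.6,0,0],"delta_rot":[0,0,0],"fingers":0},{"linear":[0.4,0,0],"delta_rot":[0,0,0],"fingers":0},{"linear":[0,0,0],"delta_rot":[0,0,0],"fingers":0},{"linear":[0,0,0],"delta_rot":[0,0,0],"fingers":0}]'
```

```text
time: 15.75
tool_pos: [626.5, 193.3, 108.7]
tcp_rot: [-1.391, 1.567, -2.979]
contact_force: [-0.0, 1.3, -2.6]
grip_width: 63.9
time: 16.25
tool_pos: [628.1, 194.2, 93.8]
tcp_rot: [1.808, 1.569, 0.221]
contact_force: [-1.0, 0.6, -0.0]
grip_width: 64.1
```

```bash
python3 -m crank '[{"linear":[0.1,0,0],"delta_rot":[0,0,0],"fingers":0},{"linear":[0,0,0],"delta_rot":[0,0,0],"fingers":0.8},{"linear":[0,0,0],"delta_rot":[0,0,0],"fingers":0.9},{"linear":[0,0,0],"delta_rot":[0,0,0],"fingers":1},{"linear":[0,0,0],"delta_rot":[0,0,0],"fingers":1}]'
python3 -m crank '[{"linear":[-2,0,0],"delta_rot":[0,0,0],"fingers":1},{"linear":[-4,0,0],"delta_rot":[0,0,0],"fingers":1},{"linear":[-4,0,0],"delta_rot":[0,0,0],"fingers":1},{"linear":[-3,0,0],"delta_rot":[0,0,0],"fingers":1},{"linear":[0,0,0],"delta_rot":[0,0,0],"fingers":1}]'
python3 - <<'E'
from h import *
goto((420,332,220),3)
E
```

```text
time: 16.75
tool_pos: [627.5, 194.0, 91.6]
tcp_rot: [3.029, 1.571, 1.442]
contact_force: [-0.0, 0.4, -0.9]
grip_width: 89.8
time: 17.25
tool_pos: [629.6, 194.4, 227.3]
tcp_rot: [1.779, 1.561, 0.192]
contact_force: [0.7, 0.1, 0.5]
grip_width: 92.0
pos [629.6 194.4 227.3] F [0.7 0.1 0.5] w 92.0 t 17.25 q6 [0.18 0.2 ]
shift cm now-frame [  0.55 -21.19 -13.41] after-turn frame [  0.73 -20.21 -14.84] rot [-3.9 -0.1 -0.6]
```

```bash
python3 -m crank '[{"linear":[0,-4.24,-2.7],"delta_rot":[0,0,0],"fingers":1},{"linear":[0,-4.24,-2.7],"delta_rot":[0,0,0],"fingers":1},{"linear":[0,-4.24,-2.7],"delta_rot":[0,0,0],"fingers":1},{"linear":[0,-4.24,-2.7],"delta_rot":[0,0,0],"fingers":1},{"linear":[0,-4.24,-2.7],"delta_rot":[0,0,0],"fingers":1}]'
python3 -m crank '[{"linear":[0,0,0],"delta_rot":[-3.9,0,0],"fingers":1},{"linear":[2,0,0],"delta_rot":[0,0,0],"fingers":1},{"linear":[0,0,0],"delta_rot":[0,0,0],"fingers":1},{"linear":[0,0,0],"delta_rot":[0,0,0],"fingers":1},{"linear":[0,0,0],"delta_rot":[0,0,0],"fingers":1}]'
python3 - <<'E'
from h import *
goto((420,332,70),3)
snap('wrist','w4',s=1.25)
E
```

```text
time: 17.75
tool_pos: [416.7, 332.2, 220.8]
tcp_rot: [-1.156, 1.57, -2.744]
contact_force: [0.3, 0.2, 0.7]
grip_width: 92.1
time: 18.25
tool_pos: [419.3, 331.6, 202.0]
tcp_rot: [2.243, 1.57, 0.723]
contact_force: [0.4, -0.3, -0.6]
grip_width: 91.7
pos [419.3 331.6 202. ] F [ 0.4 -0.3 -0.6] w 91.7 t 18.25 q6 [0.53 0.47]
shift cm now-frame [13.2   0.07 -0.03] after-turn frame [13.2   0.07 -0.04] rot [-0.1 -0.  -0. ]
```

View pics/w4.png

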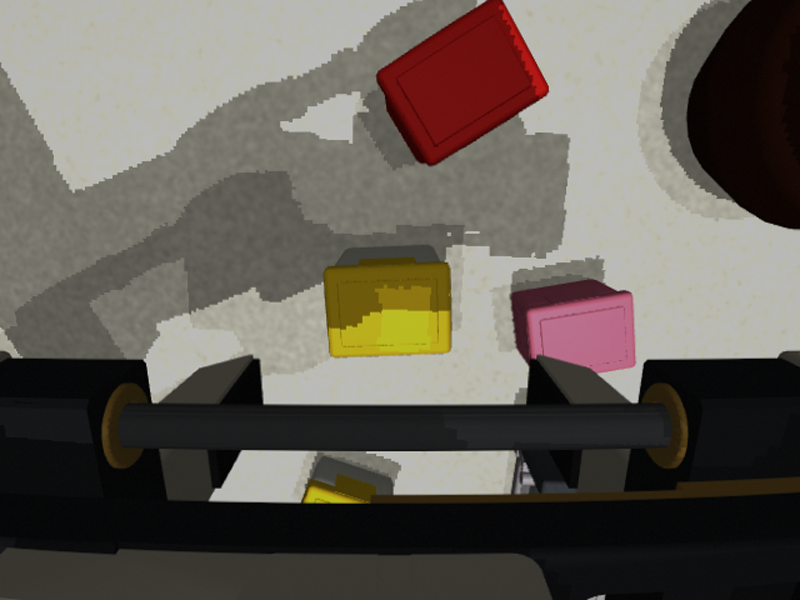

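```bash
python3 - <<'E'
from h import *
c=load('w4');W=lambda u,v,z:pt(c,u/1.25,v/1.25,z)
q=[W(*a,92) for a in [(325,268),(450,263),(451,353),(331,357)]];print(np.mean(q,0),q[1]-q[0],q[2]-q[3])
print('pink',W(525,313,59),W(530,372,59),W(513,293,0))
m=np.mean(q,0);goto((m[0],m[1],71),4.5)
E
```

```text
[417.725 333.425  92.   ] [61.6  5.6  0. ] [62.1  5.3  0. ]
pink [496.4 327.2  59. ] [503.9 290.8  59. ] [503.3 325.4   0. ]
pos [419.4 331.6 202.1] F [0.2 0.3 0.7] w 92.2 t 18.3 q6 [0.53 0.47]
shift cm now-frame [13.11 -0.16 -0.19] after-turn frame [13.11 -0.15 -0.19] rot [-1.6 -0.  -0. ]
```

```bash
python3 -m crank '[{"linear":[3.5,-0.16,-0.19],"delta_rot":[-1.6,0,0],"fingers":0.92},{"linear":[4,0,0],"delta_rot":[0,0,0],"fingers":0.92},{"linear":[3.4,0,0],"delta_rot":[0,0,0],"fingers":0.92},{"linear":[2.2,0,0],"delta_rot":[0,0,0],"fingers":0.92},{"linear":[0,0,0],"delta_rot":[0,0,0],"fingers":0.6}]'
python3 -m crank '[{"linear":[0,0,0],"delta_rot":[0,0,0],"fingers":0},{"linear":[0,0,0],"delta_rot":[0,0,0],"fingers":0},{"linear":[0,0,0],"delta_rot":[0,0,0],"fingers":0},{"linear":[0,0,0],"delta_rot":[0,0,0],"fingers":0},{"linear":[-2,0,0],"delta_rot":[0,0,0],"fingers":0}]'
python3 -m crank '[{"linear":[-4,0,0],"delta_rot":[0,0,0],"fingers":0},{"linear":[-4,0,0],"delta_rot":[0,0,0],"fingers":0},{"linear":[-4,0,0],"delta_rot":[0,0,0],"fingers":0},{"linear":[-1,0,0],"delta_rot":[5.5,0,0],"fingers":0},{"linear":[0,0,0],"delta_rot":[0,0,0],"fingers":0}]'
python3 - <<'E'
from h import *
goto((627,82,220),-1)
E
```

```text
time: 18.8
tool_pos: [416.0, 332.4, 68.3]
tcp_rot: [-1.129, 1.565, -2.621]
contact_force: [0.7, 0.3, 0.9]
grip_width: 80.0
time: 19.3
tool_pos: [415.9, 332.8, 89.6]
tcp_rot: [-1.117, 1.567, -2.608]
contact_force: [0.2, -0.4, -2.6]
grip_width: 63.9
time: 19.8
tool_pos: [417.8, 333.9, 223.0]
tcp_rot: [2.124, 1.566, 0.536]
contact_force: [0.6, 0.6, -4.1]
grip_width: 64.3
pos [417.8 333.9 223. ] F [ 0.6  0.6 -4.1] w 64.3 t 19.8 q6 [0.53 0.55]
shift cm now-frame [ 0.33 21.35 24.83] after-turn frame [ 0.3  21.35 24.83] rot [ 0.  -0.1 -0.2]
```

```bash
for i in 1 2; do python3 -m crank '[{"linear":[0,2.135,2.48],"delta_rot":[0,0,0],"fingers":0},{"linear":[0,2.135,2.48],"delta_rot":[0,0,0],"fingers":0},{"linear":[0,2.135,2.48],"delta_rot":[0,0,0],"fingers":0},{"linear":[0,2.135,2.48],"delta_rot":[0,0,0],"fingers":0},{"linear":[0,2.135,2.48],"delta_rot":[0,0,0],"fingers":0}]'; done
python3 -m crank '[{"linear":[0,0,0],"delta_rot":[0,0,0],"fingers":0},{"linear":[0,0,0],"delta_rot":[0,0,0],"fingers":0},{"linear":[0,0,0],"delta_rot":[0,0,0],"fingers":0},{"linear":[0,0,0],"delta_rot":[0,0,0],"fingers":0},{"linear":[0,0,0],"delta_rot":[0,0,0],"fingers":0}]'
python3 - <<'E'
from h import *
goto((627,82,83),-1)
E
```

```text
time: 20.3
tool_pos: [521.7, 206.5, 218.9]
tcp_rot: [-1.339, 1.568, -2.924]
contact_force: [0.1, 0.4, -3.0]
grip_width: 63.8
time: 20.8
tool_pos: [626.5, 80.9, 218.6]
tcp_rot: [-1.58, 1.567, 3.119]
contact_force: [0.0, 0.8, -2.7]
grip_width: 63.9
time: 21.3
tool_pos: [626.1, 83.0, 220.8]
tcp_rot: [-2.518, 1.571, 2.18]
contact_force: [-0.1, 0.5, -2.1]
grip_width: 63.7
pos [626.1  83.  220.8] F [-0.1  0.5 -2.1] w 63.7 t 21.3 q6 [0.01 0.03]
shift cm now-frame [13.78  0.09  0.1 ] after-turn frame [13.78  0.09  0.1 ] rot [ 0.2 -0.   0. ]
```

```bash
python3 -m crank '[{"linear":[3,0.1,0.1],"delta_rot":[0,0,0],"fingers":0},{"linear":[4,0,0],"delta_rot":[0,0,0],"fingers":0},{"linear":[3,0,0],"delta_rot":[0,0,0],"fingers":0},{"linear":[1.5,0,0],"delta_rot":[0,0,0],"fingers":0},{"linear":[0.5,0,0],"delta_rot":[0,0,0],"fingers":0}]'
python3 -m crank '[{"linear":[0.7,0,0],"delta_rot":[0,0,0],"fingers":0},{"linear":[0.6,0,0],"delta_rot":[0,0,0],"fingers":0},{"linear":[0.4,0,0],"delta_rot":[0,0,0],"fingers":0},{"linear":[0,0,0],"delta_rot":[0,0,0],"fingers":0},{"linear":[0,0,0],"delta_rot":[0,0,0],"fingers":0}]'
```

```text
time: 21.8
tool_pos: [626.3, 81.6, 98.7]
tcp_rot: [-1.575, 1.567, 3.122]
contact_force: [0.0, 0.4, -2.3]
grip_width: 63.9
time: 22.3
tool_pos: [627.9, 81.1, 84.2]
tcp_rot: [1.679, 1.57, 0.092]
contact_force: [0.1, 0.6, -3.4]
grip_width: 64.0
```

```bash
python3 -m crank '[{"linear":[0.15,0,0],"delta_rot":[0,0,0],"fingers":0},{"linear":[0,0,-0.4],"delta_rot":[0,0,0],"fingers":0},{"linear":[0,0,-0.4],"delta_rot":[0,0,0],"fingers":0},{"linear":[0,0,-0.4],"delta_rot":[0,0,0],"fingers":0},{"linear":[0,0,-0.2],"delta_rot":[0,0,0],"fingers":0}]'
python3 -m crank '[{"linear":[0,0,0],"delta_rot":[0,0,0],"fingers":0},{"linear":[0,0,0],"delta_rot":[0,0,0],"fingers":0},{"linear":[0,0,0],"delta_rot":[0,0,0],"fingers":0},{"linear":[0,0,0],"delta_rot":[0,0,0],"fingers":0.7},{"linear":[0,0,0],"delta_rot":[0,0,0],"fingers":0.8}]'
python3 -m crank '[{"linear":[0,0,0],"delta_rot":[0,0,0],"fingers":0.9},{"linear":[0,0,0],"delta_rot":[0,0,0],"fingers":1},{"linear":[-2,0,0],"delta_rot":[0,0,0],"fingers":1},{"linear":[-4,0,0],"delta_rot":[0,0,0],"fingers":1},{"linear":[-4,0,0],"delta_rot":[0,0,0],"fingers":1}]'
python3 -m crank '[{"linear":[-4,0,0],"delta_rot":[0,0,0],"fingers":1},{"linear":[0,0,0],"delta_rot":[0,0,0],"fingers":1},{"linear":[0,0,0],"delta_rot":[0,0,0],"fingers":1},{"linear":[0,0,0],"delta_rot":[0,0,0],"fingers":1},{"linear":[0,0,0],"delta_rot":[0,0,0],"fingers":1}]'
python3 - <<'E'
from h import *
goto((416,-337,230),1)
snap('top','top1'); im=cv2.imread('pics/top1.png')[180:310,150:440]; cv2.imwrite('pics/top1c.png',cv2.resize(im,None,fx=2.75,fy=2.75,interpolation=cv2.INTER_CUBIC))
E
```

```text
time: 22.8
tool_pos: [629.3, 93.9, 84.3]
tcp_rot: [1.12, 1.566, -0.467]
contact_force: [-0.5, -6.2, 5.2]
grip_width: 63.9
time: 23.3
tool_pos: [628.7, 94.8, 83.5]
tcp_rot: [1.599, 1.568, 0.011]
contact_force: [-0.0, -0.3, -0.5]
grip_width: 67.9
time: 23.8
tool_pos: [627.2, 95.3, 182.5]
tcp_rot: [-1.626, 1.568, 3.071]
contact_force: [0.4, 0.1, -0.1]
grip_width: 91.8
time: 24.3
tool_pos: [627.1, 95.1, 220.4]
tcp_rot: [-1.561, 1.568, 3.135]
contact_force: [-0.4, 0.0, -0.1]
grip_width: 91.9
pos [627.1  95.1 220.4] F [-0.4  0.  -0.1] w 91.9 t 24.3 q6 [0.03 0.05]
shift cm now-frame [ -0.9  -20.41  43.55] after-turn frame [ -0.96 -21.86  42.84] rot [-1.9 -0.   0.2]
```

View pics/top1c.png

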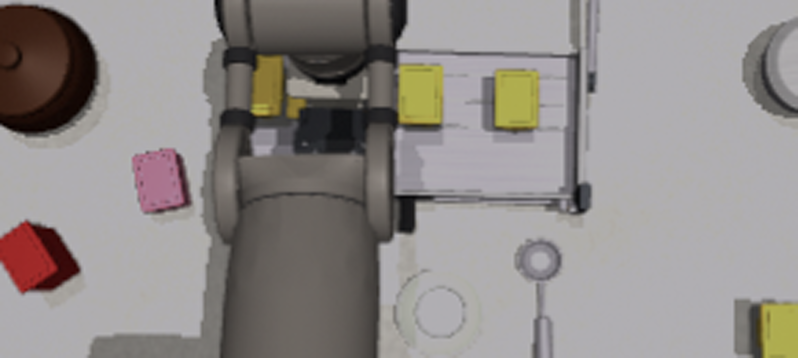

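In tc coordinates, row2 is at (421,95), row3 is at (516,99), and new1 shows at (267,85). new3 has been knocked and now sits around (785,335), down from (752,297). I'll locate it by colour.

```bash
python3 - <<'E'
from h import *
c=load('top1');hsv=cv2.cvtColor(c['image'],cv2.COLOR_BGR2HSV)
m=cv2.inRange(hsv,(22,120,60),(38,255,255))
n,l,st,ce=cv2.connectedComponentsWithStats(m)
for i in range(1,n):
    if st[i,4]>60:
        r=cv2.minAreaRect(np.argwhere(l==i)[:,::-1].astype(np.float32))
        print(ce[i].round(1),st[i,4],np.round(r[1],1),round(r[2],1),[(h,(pt(c,*r[0],h)+[5.3,2.3,0]).round(0)) for h in (70,93,71)])
goto((404,-345,230),0)
E
```

```text
[247.  210.7] 232 [10.7 22.4] 4.1 [(70, array([640., 194.,  70.])), (93, array([636., 191.,  93.])), (71, array([640., 194.,  71.]))]
[302.5 214.1] 333 [21. 15.] 90.0 [(70, array([632.,  27.,  70.])), (93, array([628.,  27.,  93.])), (71, array([631.,  27.,  71.]))]
[337.4 215.9] 324 [20. 15.] 90.0 [(70, array([629., -78.,  70.])), (93, array([625., -77.,  93.])), (71, array([628., -78.,  71.]))]
[433.5 300.4] 320 [19. 16.] 90.0 [(70, array([ 379., -366.,   70.])), (93, array([ 380., -360.,   93.])), (71, array([ 379., -366.,   71.]))]
pos [627.2  95.1 220.6] F [-0.1 -0.3 -0.5] w 91.7 t 24.35 q6 [0.03 0.05]
shift cm now-frame [ -0.88 -21.61  44.36] after-turn frame [ -0.94 -22.32  44.01] rot [-0.9  0.   0.2]
```

```bash
python3 -m crank '[{"linear":[0,-0.1,3.4],"delta_rot":[0,0,0],"fingers":1},{"linear":[2,0,3.4],"delta_rot":[0,0,0],"fingers":1},{"linear":[4,0,0],"delta_rot":[0,0,0],"fingers":1},{"linear":[4,0,0],"delta_rot":[0,0,0],"fingers":1},{"linear":[2.5,0,0],"delta_rot":[0,0,0],"fingers":1}]'
python3 -m crank '[{"linear":[1.4,0,0],"delta_rot":[0,0,0],"fingers":0.8},{"linear":[0,0,0],"delta_rot":[0,0,0],"fingers":0},{"linear":[0,0,0],"delta_rot":[0,0,0],"fingers":0},{"linear":[0,0,0],"delta_rot":[0,0,0],"fingers":0},{"linear":[0,0,0],"delta_rot":[0,0,0],"fingers":0}]'
python3 -m crank '[{"linear":[0,0,-0.5],"delta_rot":[0,0,0],"fingers":0},{"linear":[0,0,-0.5],"delta_rot":[0,0,0],"fingers":0},{"linear":[0,0,-0.5],"delta_rot":[0,0,0],"fingers":0},{"linear":[0,0,0],"delta_rot":[0,0,0],"fingers":0},{"linear":[0,0,0],"delta_rot":[0,0,0],"fingers":0.7}]'
python3 -m crank '[{"linear":[0,0,0],"delta_rot":[0,0,0],"fingers":0.9},{"linear":[0,0,0],"delta_rot":[0,0,0],"fingers":1},{"linear":[0,0,0],"delta_rot":[0,0,0],"fingers":1},{"linear":[-2,0,0],"delta_rot":[0,0,0],"fingers":1},{"linear":[-4,0,0],"delta_rot":[0,0,0],"fingers":1}]'
python3 -m crank '[{"linear":[-4,0,0],"delta_rot":[0,0,0],"fingers":1},{"linear":[-4,0,0],"delta_rot":[0,0,0],"fingers":1},{"linear":[0,0,0],"delta_rot":[0,0,0],"fingers":1},{"linear":[0,0,0],"delta_rot":[0,0,0],"fingers":1},{"linear":[0,0,0],"delta_rot":[0,0,0],"fingers":1}]'
python3 - <<'E'
from h import *
goto((379,-366,220),0)
E
```

```text
time: 24.85
tool_pos: [623.8, 26.8, 93.2]
tcp_rot: [-1.655, 1.565, 3.041]
contact_force: [-0.7, 0.2, -0.5]
grip_width: 91.7
time: 25.35
tool_pos: [626.7, 27.2, 84.9]
tcp_rot: [1.559, 1.568, -0.028]
contact_force: [0.2, 0.3, 2.0]
grip_width: 64.0
time: 25.85
tool_pos: [627.2, 42.3, 85.0]
tcp_rot: [1.488, 1.567, -0.098]
contact_force: [1.0, -2.4, 6.7]
grip_width: 63.9
time: 26.35
tool_pos: [623.7, 42.4, 140.2]
tcp_rot: [-1.637, 1.563, 3.06]
contact_force: [0.7, -0.4, -0.8]
grip_width: 91.3
time: 26.85
tool_pos: [625.2, 42.2, 221.6]
tcp_rot: [-1.657, 1.568, 3.039]
contact_force: [-1.2, 0.5, -0.0]
grip_width: 91.8
pos [625.2  42.2 221.6] F [-1.2  0.5 -0. ] w 91.8 t 26.85 q6 [-0.05 -0.04]
shift cm now-frame [  0.22 -23.95  41.22] after-turn frame [  0.16 -24.62  40.82] rot [-0.9 -0.   0.2]
```

```bash
for i in 1 2; do python3 -m crank '[{"linear":[0,-2.4,4.12],"delta_rot":[0,0,0],"fingers":1},{"linear":[0,-2.4,4.12],"delta_rot":[0,0,0],"fingers":1},{"linear":[0,-2.4,4.12],"delta_rot":[0,0,0],"fingers":1},{"linear":[0,-2.4,4.12],"delta_rot":[0,0,0],"fingers":1},{"linear":[0,-2.4,4.12],"delta_rot":[0,0,0],"fingers":1}]'; done
python3 -m crank '[{"linear":[3,0,0],"delta_rot":[0,0,0],"fingers":1},{"linear":[0,0,0],"delta_rot":[0,0,0],"fingers":1},{"linear":[0,0,0],"delta_rot":[0,0,0],"fingers":1},{"linear":[0,0,0],"delta_rot":[0,0,0],"fingers":1},{"linear":[0,0,0],"delta_rot":[0,0,0],"fingers":1}]'
python3 - <<'E'
from h import *
snap('wrist','w5',s=1.25)
goto((379,-366,46),0)
c=load('top0'); print('soy',pt(c,470,238,0),pt(c,480,284,58))
E
```

```text
time: 27.35
tool_pos: [500.8, -162.9, 221.5]
tcp_rot: [-2.044, 1.567, 2.653]
contact_force: [0.8, -0.2, 0.2]
grip_width: 91.8
time: 27.85
tool_pos: [377.6, -366.8, 221.5]
tcp_rot: [-2.541, 1.567, 2.155]
contact_force: [0.4, -0.3, 0.5]
grip_width: 92.1
time: 28.35
tool_pos: [380.2, -365.4, 194.0]
tcp_rot: [0.78, 1.57, -0.806]
contact_force: [-0.1, 0.4, 0.1]
grip_width: 92.1
pos [ 380.1 -365.5  194. ] F [-0.9  0.8  0.4] w 92.0 t 28.4 q6 [-0.91 -0.9 ]
shift cm now-frame [14.8  -0.12  0.04] after-turn frame [14.8  -0.11  0.05] rot [-0.8  0.1 -0.1]
soy [ 571. -508.    0.] [ 424.2 -516.7   58. ]
```

View pics/w5.png

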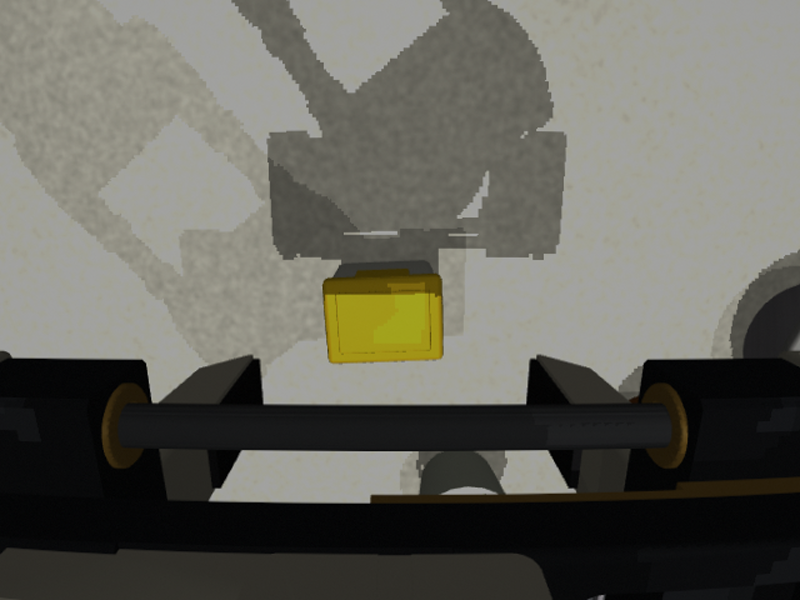

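```bash
python3 - <<'E'
from h import *
c=load('w5');W=lambda u,v,z:pt(c,u/1.25,v/1.25,z)
q=[W(*a,70) for a in [(324,279),(441,276),(442,358),(329,362)]];print(np.mean(q,0),q[1]-q[0],q[2]-q[3])
m=np.mean(q,0);a=np.degrees(np.arctan2(*(q[1]-q[0]+q[2]-q[3])[1::-1]));goto((m[0],m[1],52),a)
E
```

```text
[ 375.725 -372.1     70.   ] [61.6  0.6  0. ] [62.3  1.4  0. ]
pos [ 380.1 -365.5  194. ] F [-0.9  0.8  0.4] w 92.0 t 28.4 q6 [-0.91 -0.9 ]
shift cm now-frame [14.2  -0.44  0.65] after-turn frame [14.2  -0.45  0.65] rot [-1.8  0.1 -0.1]
```

```bash
python3 -m crank '[{"linear":[4,-0.44,0.6],"delta_rot":[-1.8,0,0],"fingers":1},{"linear":[4,0,0],"delta_rot":[0,0,0],"fingers":1},{"linear":[4,0,0],"delta_rot":[0,0,0],"fingers":1},{"linear":[2.2,0,0],"delta_rot":[0,0,0],"fingers":1},{"linear":[0,0,0],"delta_rot":[0,0,0],"fingers":0.6}]'
python3 -m crank '[{"linear":[0,0,0],"delta_rot":[0,0,0],"fingers":0},{"linear":[0,0,0],"delta_rot":[0,0,0],"fingers":0},{"linear":[0,0,0],"delta_rot":[0,0,0],"fingers":0},{"linear":[0,0,0],"delta_rot":[0,0,0],"fingers":0},{"linear":[-2,0,0],"delta_rot":[0,0,0],"fingers":0}]'
python3 -m crank '[{"linear":[-4,0,0],"delta_rot":[0,0,0],"fingers":0},{"linear":[-4,0,0],"delta_rot":[0,0,0],"fingers":0},{"linear":[-4,0,0],"delta_rot":[0,0,0],"fingers":0},{"linear":[-1,0,0],"delta_rot":[1.9,0,0],"fingers":0},{"linear":[0,0,0],"delta_rot":[0,0,0],"fingers":0}]'
python3 - <<'E'
from h import *
goto((626.5,-18,200),-1)
E
```

```text
time: 28.9
tool_pos: [374.1, -370.1, 48.8]
tcp_rot: [-2.529, 1.565, 2.199]
contact_force: [-0.0, -0.5, 0.5]
grip_width: 87.5
time: 29.4
tool_pos: [374.0, -370.8, 70.3]
tcp_rot: [-2.54, 1.567, 2.187]
contact_force: [0.3, 0.3, -1.5]
grip_width: 64.1
time: 29.9
tool_pos: [375.4, -372.6, 203.7]
tcp_rot: [0.688, 1.566, -0.901]
contact_force: [-0.3, 0.2, -2.2]
grip_width: 63.5
pos [ 375.4 -372.6  203.7] F [-0.3  0.2 -2.2] w 63.5 t 29.9 q6 [-0.93 -0.91]
shift cm now-frame [  0.31  24.46 -35.91] after-turn frame [  0.37  24.49 -35.89] rot [-0.   0.2 -0.2]
```

```bash
for i in 1 2; do python3 -m crank '[{"linear":[0,2.45,-3.59],"delta_rot":[0,0,0],"fingers":0},{"linear":[0,2.45,-3.59],"delta_rot":[0,0,0],"fingers":0},{"linear":[0,2.45,-3.59],"delta_rot":[0,0,0],"fingers":0},{"linear":[0,2.45,-3.59],"delta_rot":[0,0,0],"fingers":0},{"linear":[0,2.45,-3.59],"delta_rot":[0,0,0],"fingers":0}]'; done
python3 -m crank '[{"linear":[0,0,0],"delta_rot":[0,0,0],"fingers":0},{"linear":[0,0,0],"delta_rot":[0,0,0],"fingers":0},{"linear":[0,0,0],"delta_rot":[0,0,0],"fingers":0},{"linear":[0,0,0],"delta_rot":[0,0,0],"fingers":0},{"linear":[0,0,0],"delta_rot":[0,0,0],"fingers":0}]'
python3 - <<'E'
from h import *
goto((626.5,-18,64),-1)
E
```

```text
time: 30.4
tool_pos: [500.6, -192.7, 199.8]
tcp_rot: [-2.102, 1.568, 2.593]
contact_force: [0.3, -1.3, -2.5]
grip_width: 63.7
time: 30.9
tool_pos: [626.2, -15.6, 199.5]
tcp_rot: [-1.712, 1.568, 2.983]
contact_force: [1.1, -0.5, -1.2]
grip_width: 64.0
time: 31.4
tool_pos: [625.8, -18.5, 201.3]
tcp_rot: [-1.9, 1.571, 2.793]
contact_force: [-0.7, -0.8, -1.8]
grip_width: 64.0
pos [625.8 -18.5 201.3] F [-0.7 -0.8 -1.8] w 64.0 t 31.4 q6 [-0.15 -0.13]
shift cm now-frame [13.73  0.07 -0.05] after-turn frame [13.73  0.07 -0.05] rot [-0.1 -0.   0. ]
```

```bash
python3 -m crank '[{"linear":[3,0.1,0],"delta_rot":[0,0,0],"fingers":0},{"linear":[4,0,0],"delta_rot":[0,0,0],"fingers":0},{"linear":[3,0,0],"delta_rot":[0,0,0],"fingers":0},{"linear":[1.5,0,0],"delta_rot":[0,0,0],"fingers":0},{"linear":[0.8,0,0],"delta_rot":[0,0,0],"fingers":0}]'
python3 -m crank '[{"linear":[0.7,0,0],"delta_rot":[0,0,0],"fingers":0},{"linear":[0.6,0,0],"delta_rot":[0,0,0],"fingers":0},{"linear":[0.15,0,0],"delta_rot":[0,0,0],"fingers":0},{"linear":[0,0,0],"delta_rot":[0,0,0],"fingers":0},{"linear":[0,0,0],"delta_rot":[0,0,0],"fingers":0}]'
python3 -m crank '[{"linear":[0,0,-0.3],"delta_rot":[0,0,0],"fingers":0},{"linear":[0,0,-0.4],"delta_rot":[0,0,0],"fingers":0},{"linear":[0,0,-0.4],"delta_rot":[0,0,0],"fingers":0},{"linear":[0,0,-0.4],"delta_rot":[0,0,0],"fingers":0},{"linear":[0,0,0],"delta_rot":[0,0,0],"fingers":0}]'
```

```text
time: 31.9
tool_pos: [626.2, -17.9, 76.5]
tcp_rot: [-1.728, 1.568, 2.966]
contact_force: [0.1, -0.8, -1.9]
grip_width: 63.9
time: 32.4
tool_pos: [627.8, -17.5, 64.9]
tcp_rot: [1.354, 1.569, -0.235]
contact_force: [-0.7, -0.1, 3.7]
grip_width: 63.5
time: 32.9
tool_pos: [628.5, -2.6, 64.9]
tcp_rot: [1.164, 1.568, -0.424]
contact_force: [-1.1, -3.1, 5.0]
grip_width: 64.1
```

```bash
python3 -m crank '[{"linear":[0,0,0],"delta_rot":[0,0,0],"fingers":0.7},{"linear":[0,0,0],"delta_rot":[0,0,0],"fingers":0.9},{"linear":[0,0,0],"delta_rot":[0,0,0],"fingers":1},{"linear":[0,0,0],"delta_rot":[0,0,0],"fingers":1},{"linear":[-2,0,0],"delta_rot":[0,0,0],"fingers":1}]'
python3 -m crank '[{"linear":[-4,-0.1,0],"delta_rot":[0,0,0],"fingers":1},{"linear":[-1,0,3.5],"delta_rot":[0,0,0],"fingers":1},{"linear":[0,0,4],"delta_rot":[0,0,0],"fingers":1},{"linear":[3,0,0],"delta_rot":[0,0,0],"fingers":1},{"linear":[3,0,0],"delta_rot":[0,0,0],"fingers":1}]'
python3 -m crank '[{"linear":[1.2,0,0],"delta_rot":[0,0,0],"fingers":0.9},{"linear":[0,0,0],"delta_rot":[0,0,0],"fingers":0},{"linear":[0,0,0],"delta_rot":[0,0,0],"fingers":0},{"linear":[0,0,0],"delta_rot":[0,0,0],"fingers":0},{"linear":[0,0,0],"delta_rot":[0,0,0],"fingers":0}]'
```

```text
time: 33.4
tool_pos: [625.5, -1.9, 81.0]
tcp_rot: [-1.732, 1.564, 2.963]
contact_force: [-0.3, 0.0, 0.0]
grip_width: 89.6
time: 33.9
tool_pos: [625.7, -78.7, 73.9]
tcp_rot: [1.467, 1.568, -0.124]
contact_force: [-0.5, -0.2, -0.1]
grip_width: 91.9
time: 34.4
tool_pos: [626.2, -77.2, 63.3]
tcp_rot: [1.415, 1.568, -0.174]
contact_force: [1.1, 0.0, 1.9]
grip_width: 64.0
```

```bash
python3 -m crank '[{"linear":[0,0,-0.5],"delta_rot":[0,0,0],"fingers":0},{"linear":[0,0,-0.6],"delta_rot":[0,0,0],"fingers":0},{"linear":[0,0,-0.6],"delta_rot":[0,0,0],"fingers":0},{"linear":[0,0,-0.4],"delta_rot":[0,0,0],"fingers":0},{"linear":[0,0,0],"delta_rot":[0,0,0],"fingers":0}]'
python3 -m crank '[{"linear":[0,0,0],"delta_rot":[0,0,0],"fingers":0.7},{"linear":[0,0,0],"delta_rot":[0,0,0],"fingers":0.9},{"linear":[0,0,0],"delta_rot":[0,0,0],"fingers":1},{"linear":[0,0,0],"delta_rot":[0,0,0],"fingers":1},{"linear":[-2,0,0],"delta_rot":[0,0,0],"fingers":1}]'
python3 -m crank '[{"linear":[-4,0,0],"delta_rot":[0,0,0],"fingers":1},{"linear":[-4,0,0],"delta_rot":[0,0,0],"fingers":1},{"linear":[-4,0,0],"delta_rot":[0,0,0],"fingers":1},{"linear":[0,0,0],"delta_rot":[0,0,0],"fingers":1},{"linear":[0,0,0],"delta_rot":[0,0,0],"fingers":1}]'
python3 - <<'E'
from h import *
goto((396.5,164,200),-17)
c=capture('top');np.savez('pics/top2.npz',**{k:np.array(c[k]) for k in c});hsv=cv2.cvtColor(c['image'],cv2.COLOR_BGR2HSV)
m=cv2.inRange(hsv,(22,120,60),(38,255,255))
n,l,st,ce=cv2.connectedComponentsWithStats(m)
for i in range(1,n):
    if st[i,4]>60:
        r=cv2.minAreaRect(np.argwhere(l==i)[:,::-1].astype(np.float32))
        print(ce[i].round(1),st[i,4],np.round(r[1],1),round(r[2],1),[(h,(pt(c,*r[0],h)+[5.3,2.3,0]).round(0)) for h in (48,104)])
E
```

```text
time: 34.9
tool_pos: [626.5, -56.0, 63.3]
tcp_rot: [1.308, 1.568, -0.281]
contact_force: [1.9, -1.1, 6.3]
grip_width: 63.6
time: 35.4
tool_pos: [623.5, -55.7, 79.0]
tcp_rot: [-1.789, 1.564, 2.905]
contact_force: [-0.4, -1.0, -0.4]
grip_width: 89.8
time: 35.9
tool_pos: [625.6, -56.3, 202.4]
tcp_rot: [1.467, 1.569, -0.122]
contact_force: [0.2, -0.5, -0.4]
grip_width: 91.9
pos [625.6 -56.3 202.4] F [ 0.2 -0.5 -0.4] w 91.9 t 35.9 q6 [-0.21 -0.19]
shift cm now-frame [  0.2  -23.31 -21.61] after-turn frame [  0.24 -28.35 -14.37] rot [16.  -0.  -0.1]
[244.  210.7] 365 [22. 16.] 90.0 [(48, array([643., 207.,  48.])), (104, array([634., 198., 104.]))]
[276.3 212.3] 964 [46.9 22.4] 1.7 [(48, array([641., 105.,  48.])), (104, array([632., 100., 104.]))]
[313.7 215.1] 195 [21. 12.] 90.0 [(48, array([636.,  -7.,  48.])), (104, array([627.,  -7., 104.]))]
[255.5 292.3] 324 [15.8 20.6] 18.4 [(48, array([397., 165.,  48.])), (104, array([397., 158., 104.]))]
```

```bash
python3 -m crank '[{"linear":[0,-2.91,-2.7],"delta_rot":[0,0,0],"fingers":1},{"linear":[0,-2.91,-2.7],"delta_rot":[0,0,0],"fingers":1},{"linear":[0,-2.91,-2.7],"delta_rot":[0,0,0],"fingers":1},{"linear":[0,-2.91,-2.7],"delta_rot":[0,0,0],"fingers":1},{"linear":[0,-2.91,-2.7],"delta_rot":[0,0,0],"fingers":1}]'
python3 -m crank '[{"linear":[0,-2.91,-2.7],"delta_rot":[0,0,0],"fingers":1},{"linear":[0,-2.91,-2.7],"delta_rot":[0,0,0],"fingers":1},{"linear":[0,-2.91,-2.7],"delta_rot":[0,0,0],"fingers":1},{"linear":[0,0,0],"delta_rot":[8,0,0],"fingers":1},{"linear":[0,0,0],"delta_rot":[8,0,0],"fingers":1}]'
python3 -m crank '[{"linear":[3,0,0],"delta_rot":[0,0,0],"fingers":1},{"linear":[0,0,0],"delta_rot":[0,0,0],"fingers":1},{"linear":[0,0,0],"delta_rot":[0,0,0],"fingers":1},{"linear":[0,0,0],"delta_rot":[0,0,0],"fingers":1},{"linear":[0,0,0],"delta_rot":[0,0,0],"fingers":1}]'
python3 - <<'E'
from h import *
goto((396.5,164,40),-17)
snap('wrist','w6',s=1.25)
E
```

```text
time: 36.45
tool_pos: [480.1, 82.2, 199.8]
tcp_rot: [-1.597, 1.567, 3.097]
contact_force: [0.1, 0.3, 0.3]
grip_width: 92.1
time: 36.95
tool_pos: [394.8, 164.5, 200.3]
tcp_rot: [-1.085, 1.567, -2.956]
contact_force: [0.6, -0.7, 0.0]
grip_width: 91.9
time: 37.45
tool_pos: [397.0, 163.8, 172.3]
tcp_rot: [2.184, 1.57, 0.316]
contact_force: [0.2, -0.6, 0.3]
grip_width: 92.0
pos [397.  163.8 172.3] F [ 0.2 -0.6  0.3] w 92.0 t 37.45 q6 [0.21 0.51]
shift cm now-frame [ 1.323e+01 -7.000e-02  1.000e-02] after-turn frame [13.23 -0.05 -0.  ] rot [-0. -0. -0.]
```

View pics/w6.png

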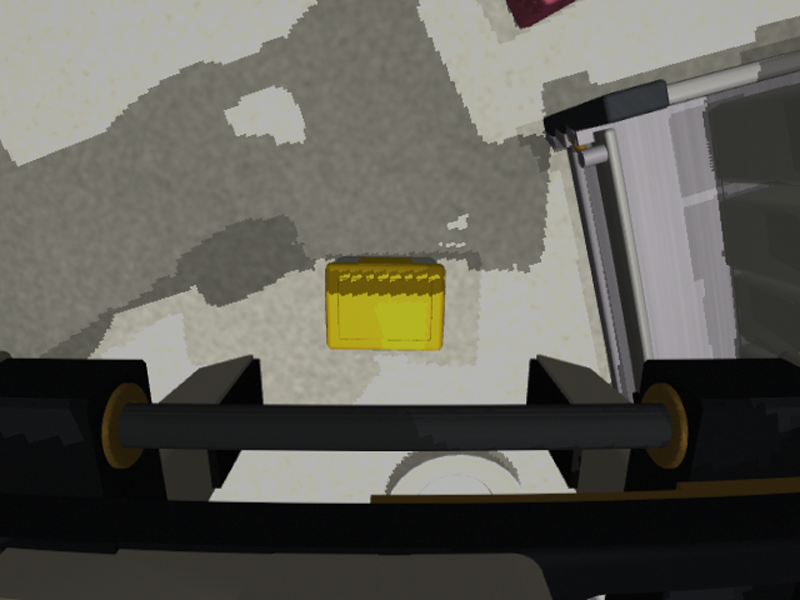

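```bash
python3 -m crank '[{"linear":[4,-0.3,0],"delta_rot":[0,0,0],"fingers":1},{"linear":[4,0,0],"delta_rot":[0,0,0],"fingers":1},{"linear":[3.2,0,0],"delta_rot":[0,0,0],"fingers":1},{"linear":[2,0,0],"delta_rot":[0,0,0],"fingers":1},{"linear":[0,0,0],"delta_rot":[0,0,0],"fingers":0.6}]'
python3 -m crank '[{"linear":[0,0,0],"delta_rot":[0,0,0],"fingers":0},{"linear":[0,0,0],"delta_rot":[0,0,0],"fingers":0},{"linear":[0,0,0],"delta_rot":[0,0,0],"fingers":0},{"linear":[0,0,0],"delta_rot":[0,0,0],"fingers":0},{"linear":[-2,0,0],"delta_rot":[0,0,0],"fingers":0}]'
python3 -m crank '[{"linear":[-4,0,0],"delta_rot":[0,0,0],"fingers":0},{"linear":[-4,0,0],"delta_rot":[0,0,0],"fingers":0},{"linear":[-4,0,0],"delta_rot":[0,0,0],"fingers":0},{"linear":[-1,0,0],"delta_rot":[-8,0,0],"fingers":0},{"linear":[0,0,0],"delta_rot":[-8,0,0],"fingers":0}]'
python3 - <<'E'
from h import *
goto((625.5,-111,185),-1)
E
```

```text
time: 38.0
tool_pos: [392.5, 164.4, 38.1]
tcp_rot: [-1.074, 1.566, -2.943]
contact_force: [0.8, -1.0, -0.8]
grip_width: 87.7
time: 38.5
tool_pos: [392.7, 164.5, 59.2]
tcp_rot: [-1.069, 1.568, -2.937]
contact_force: [1.0, -0.2, -0.9]
grip_width: 63.6
time: 39.0
tool_pos: [394.8, 165.0, 192.5]
tcp_rot: [1.806, 1.565, 0.223]
contact_force: [0.7, 0.3, -3.0]
grip_width: 63.7
pos [394.8 165.  192.5] F [ 0.7  0.3 -3. ] w 63.7 t 39.0 q6 [0.22 0.23]
shift cm now-frame [ 0.84 23.4  27.31] after-turn frame [ 0.75 23.54 27.19] rot [ 0.3 -0.1 -0.3]
```

```bash
for i in 1 2; do python3 -m crank '[{"linear":[0,2.35,2.72],"delta_rot":[0,0,0],"fingers":0},{"linear":[0,2.35,2.72],"delta_rot":[0,0,0],"fingers":0},{"linear":[0,2.35,2.72],"delta_rot":[0,0,0],"fingers":0},{"linear":[0,2.35,2.72],"delta_rot":[0,0,0],"fingers":0},{"linear":[0,2.35,2.72],"delta_rot":[0,0,0],"fingers":0}]'; done
python3 -m crank '[{"linear":[0,0,0],"delta_rot":[0,0,0],"fingers":0},{"linear":[0,0,0],"delta_rot":[0,0,0],"fingers":0},{"linear":[0,0,0],"delta_rot":[0,0,0],"fingers":0},{"linear":[0,0,0],"delta_rot":[0,0,0],"fingers":0},{"linear":[0,0,0],"delta_rot":[0,0,0],"fingers":0}]'
python3 - <<'E'
from h import *
goto((625.5,-111,52),-1)
E
```

```text
time: 39.5
tool_pos: [509.4, 25.4, 190.1]
tcp_rot: [1.676, 1.57, 0.087]
contact_force: [-0.1, 0.7, -2.0]
grip_width: 63.8
time: 40.0
tool_pos: [624.4, -112.6, 190.0]
tcp_rot: [2.47, 1.571, 0.882]
contact_force: [-0.3, 0.3, -2.1]
grip_width: 64.0
time: 40.5
tool_pos: [623.5, -110.6, 190.1]
tcp_rot: [1.809, 1.571, 0.221]
contact_force: [-0.1, 0.1, -3.0]
grip_width: 64.0
pos [ 623.5 -110.6  190.1] F [-0.1  0.1 -3. ] w 64.0 t 40.5 q6 [-0.3  -0.28]
shift cm now-frame [13.81  0.19  0.04] after-turn frame [13.81  0.2   0.03] rot [ 0. -0. -0.]
```

```bash
python3 -m crank '[{"linear":[3,0.2,0],"delta_rot":[0,0,0],"fingers":0},{"linear":[4,0,0],"delta_rot":[0,0,0],"fingers":0},{"linear":[3,0,0],"delta_rot":[0,0,0],"fingers":0},{"linear":[1.5,0,0],"delta_rot":[0,0,0],"fingers":0},{"linear":[0.8,0,0],"delta_rot":[0,0,0],"fingers":0}]'
python3 -m crank '[{"linear":[0.7,0,0],"delta_rot":[0,0,0],"fingers":0},{"linear":[0.6,0,0],"delta_rot":[0,0,0],"fingers":0},{"linear":[0.2,0,0],"delta_rot":[0,0,0],"fingers":0},{"linear":[0,0,0],"delta_rot":[0,0,0],"fingers":0},{"linear":[0,0,0],"delta_rot":[0,0,0],"fingers":0}]'
```

```text
time: 41.0
tool_pos: [625.4, -111.0, 65.6]
tcp_rot: [-1.918, 1.569, 2.777]
contact_force: [1.0, 0.1, -1.1]
grip_width: 63.8
time: 41.5
tool_pos: [626.4, -111.7, 52.9]
tcp_rot: [1.341, 1.569, -0.247]
contact_force: [-0.4, 1.2, 3.7]
grip_width: 64.0
```

Landed (Fz is +3.7 N upward). Now I'll release, back off up and away, and check the row.

```bash
python3 -m crank '[{"linear":[0,0,0],"delta_rot":[0,0,0],"fingers":0.7},{"linear":[0,0,0],"delta_rot":[0,0,0],"fingers":0.9},{"linear":[0,0,0],"delta_rot":[0,0,0],"fingers":1},{"linear":[0,0,0],"delta_rot":[0,0,0],"fingers":1},{"linear":[-2,0,0],"delta_rot":[0,0,0],"fingers":1}]'
python3 -m crank '[{"linear":[-4,0,0],"delta_rot":[0,0,0],"fingers":1},{"linear":[-5,0,0],"delta_rot":[0,0,0],"fingers":1},{"linear":[-5,0,0],"delta_rot":[0,0,0],"fingers":1},{"linear":[-5,0,0],"delta_rot":[0,0,0],"fingers":1},{"linear":[-5,0,0],"delta_rot":[0,0,0],"fingers":1}]'
python3 -m crank '[{"linear":[-2,-4,2],"delta_rot":[0,0,0],"fingers":1},{"linear":[0,-4,2],"delta_rot":[0,0,0],"fingers":1},{"linear":[0,-4,0],"delta_rot":[0,0,0],"fingers":1},{"linear":[0,-3,0],"delta_rot":[0,0,0],"fingers":1},{"linear":[0,0,0],"delta_rot":[0,0,0],"fingers":1}]'
python3 - <<'E'
from h import *
goto((500,37,300),89)
snap('wrist','w7',s=1.25)
c=snap('scene','s2'); im=c['image'][170:360,230:460]; cv2.imwrite('pics/s2c.png',cv2.resize(im,None,fx=3.1,fy=3.1,interpolation=cv2.INTER_CUBIC))
E
```

```text
time: 42.0
tool_pos: [624.1, -111.0, 69.1]
tcp_rot: [-1.858, 1.565, 2.836]
contact_force: [0.2, -0.4, -0.6]
grip_width: 89.9
time: 42.5
tool_pos: [625.5, -111.4, 313.7]
tcp_rot: [2.444, 1.571, 0.856]
contact_force: [0.6, -0.2, -0.3]
grip_width: 91.8
time: 43.0
tool_pos: [472.3, -148.7, 332.4]
tcp_rot: [-1.201, 1.57, -2.791]
contact_force: [0.9, -0.2, 0.4]
grip_width: 91.6
pos [ 472.3 -148.7  332.4] F [ 0.9 -0.2  0.4] w 91.6 t 43.0 q6 [-0.46 -0.44]
shift cm now-frame [  3.24   2.41 -18.62] after-turn frame [  3.24 -18.61  -2.45] rot [89.9  0.   0. ]
```

View pics/s2c.png

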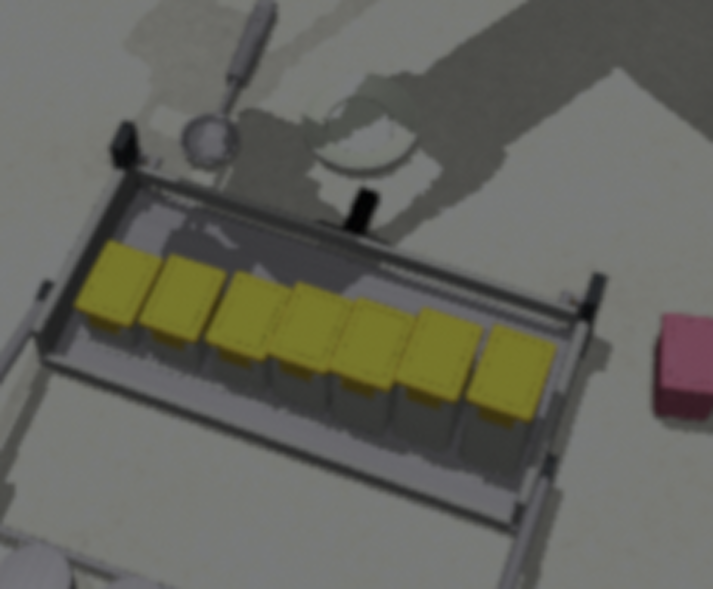

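View pics/w7.png

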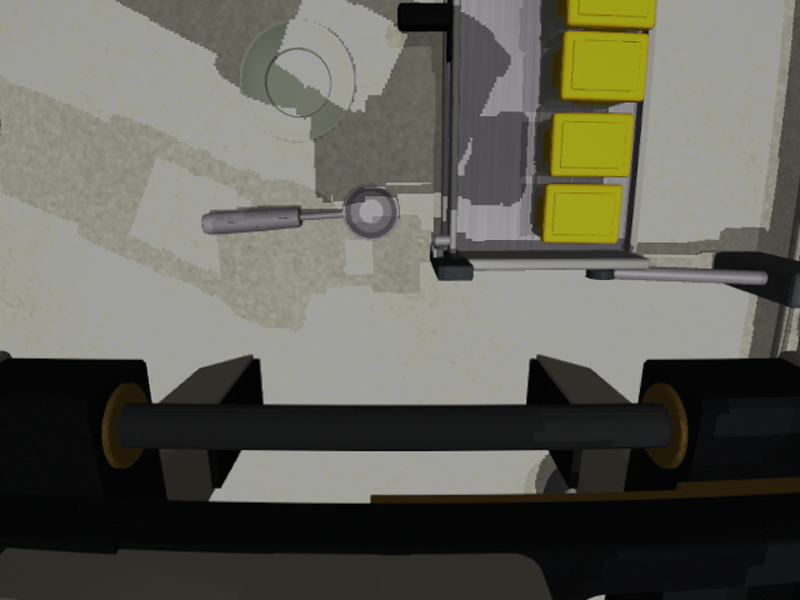

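The picture shows all seven lids in one straight row from (119,282) lowest to (512,372) tallest, in order and upright. Now I'll work out the height of the guard pull.

```bash
python3 - <<'E'
from h import *
a=load('w1');b=load('w7')
for z in (40,49,58):
    print(z,'w1',pt(a,250/1.25,255/1.25,z),pt(a,250/1.25,276/1.25,z),'w7',pt(b,398/1.25,4/1.25,z),pt(b,398/1.25,27/1.25,z))
c=load('s2')
for g in (0,18): print(g,proj(c,[[479,48,40+g],[479,30,40+g],[521,39,40+g]]).tolist())
print('seen top front', (362/3.1+230,190/3.1+170),(378/3.1+230,195/3.1+170))
E
```

```text
40 w1 [477.   46.4  40. ] [475.2  28.   40. ] w7 [480.4  50.9  40. ] [480.1  34.   40. ]
49 w1 [479.7  47.7  49. ] [478.   29.8  49. ] w7 [480.3  48.2  49. ] [480.   31.6  49. ]
58 w1 [482.4  49.1  58. ] [480.7  31.5  58. ] w7 [480.2  45.4  58. ] [479.9  29.2  58. ]
0 [[352.0, 235.2], [345.2, 233.1], [342.9, 247.8]]
18 [[352.3, 231.3], [345.3, 229.1], [343.0, 244.0]]
seen top front (346.7741935483871, 231.29032258064515) (351.93548387096774, 232.90322580645162)
```

```bash
python3 -m crank '[{"linear":[2,0.4,-3.7],"delta_rot":[8,0,0],"fingers":1},{"linear":[2,1,-3.6],"delta_rot":[8,0,0],"fingers":1},{"linear":[2,1.5,-3.5],"delta_rot":[8,0,0],"fingers":1},{"linear":[2,2,-3.2],"delta_rot":[8,0,0],"fingers":1},{"linear":[1,2.5,-2.8],"delta_rot":[8,0,0],"fingers":1}]'
for i in 1 2; do python3 -m crank '[{"linear":[0,0,0],"delta_rot":[8,0,0],"fingers":1},{"linear":[0,0,0],"delta_rot":[8,0,0],"fingers":1},{"linear":[0,0,0],"delta_rot":[8,0,0],"fingers":1},{"linear":[0,0,0],"delta_rot":[0,0,0],"fingers":1},{"linear":[0,0,0],"delta_rot":[0,0,0],"fingers":1}]'; done
python3 - <<'E'
from h import *
goto((497,38.5,180),89)
E
```

```text
time: 43.6
tool_pos: [589.0, -15.7, 239.4]
tcp_rot: [-1.227, 1.568, 2.766]
contact_force: [0.4, -0.7, 0.4]
grip_width: 91.6
time: 44.1
tool_pos: [588.4, -18.2, 241.1]
tcp_rot: [-0.964, 1.57, 2.618]
contact_force: [0.4, -0.3, 0.5]
grip_width: 92.0
time: 44.6
tool_pos: [588.0, -18.4, 241.6]
tcp_rot: [-2.321, 1.571, 0.843]
contact_force: [0.2, -0.2, -0.1]
grip_width: 91.8
pos [588.  -18.4 241.6] F [ 0.2 -0.2 -0.1] w 91.8 t 44.6 q6 [-0.16  1.39]
shift cm now-frame [ 6.16 -5.89  8.97] after-turn frame [ 6.16 -5.53  9.2 ] rot [ 2.3 -0.   0. ]
```

```bash
python3 -m crank '[{"linear":[0,-2,3],"delta_rot":[2.3,0,0],"fingers":1},{"linear":[0,-2,3.1],"delta_rot":[0,0,0],"fingers":1},{"linear":[0,-1.7,3],"delta_rot":[0,0,0],"fingers":1},{"linear":[4,0,0],"delta_rot":[0,0,0],"fingers":1},{"linear":[4,0,0],"delta_rot":[0,0,0],"fingers":1}]'
python3 -m crank '[{"linear":[2,0,0],"delta_rot":[0,0,0],"fingers":1},{"linear":[0,0,0],"delta_rot":[0,0,0],"fingers":1},{"linear":[0,0,0],"delta_rot":[0,0,0],"fingers":1},{"linear":[0,0,0],"delta_rot":[0,0,0],"fingers":1},{"linear":[0,0,0],"delta_rot":[0,0,0],"fingers":1}]'
python3 - <<'E'
from h import *
goto((497,38.5,47),89)
c=snap('wrist','w8',s=1.25)
for g in (0,18): print(g,(1.25*proj(c,[[479,48,40+g],[479,30,40+g],[521,48,40+g],[521,30,40+g],[523,100,36+g],[523,-30,36+g]])).tolist())
E
```

```text
time: 45.1
tool_pos: [497.8, 40.1, 162.5]
tcp_rot: [3.108, 1.566, -0.05]
contact_force: [0.2, -0.0, -0.8]
grip_width: 91.8
time: 45.6
tool_pos: [498.2, 39.4, 143.0]
tcp_rot: [3.126, 1.568, -0.038]
contact_force: [-0.0, 0.2, 0.1]
grip_width: 91.8
pos [498.2  39.4 143. ] F [-0.   0.2  0.1] w 91.8 t 45.6 q6 [-0.07  1.52]
shift cm now-frame [9.6  0.09 0.14] after-turn frame [9.6  0.09 0.12] rot [-0.3 -0.2 -0. ]
0 [[377.0, 359.75], [412.625, 359.0], [374.25, 278.125], [411.5, 277.25], [269.0, 275.125], [533.0, 269.125]]
18 [[375.75, 373.5], [414.0, 372.625], [372.625, 286.125], [412.75, 285.25], [259.5, 282.75], [543.5, 276.25]]
```

View pics/w8.png

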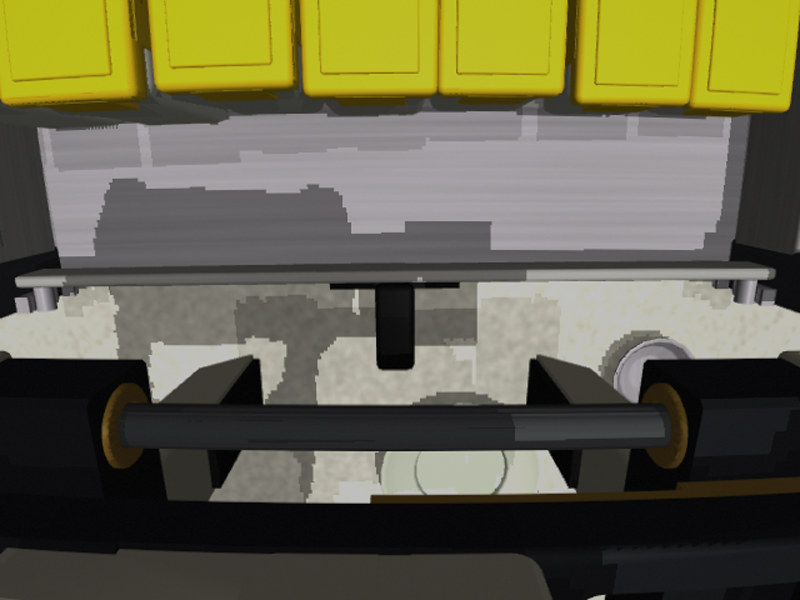

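```bash
python3 -m crank '[{"linear":[3,0.1,0.1],"delta_rot":[0,0,0],"fingers":0.6},{"linear":[3,0,0],"delta_rot":[0,0,0],"fingers":0.6},{"linear":[2,0,0],"delta_rot":[0,0,0],"fingers":0.6},{"linear":[1.3,0,0],"delta_rot":[0,0,0],"fingers":0.6},{"linear":[0,0,0],"delta_rot":[0,0,0],"fingers":0.3}]'
for i in 1 2; do python3 -m crank '[{"linear":[0,0,0],"delta_rot":[0,0,0],"fingers":0},{"linear":[0,0,0],"delta_rot":[0,0,0],"fingers":0},{"linear":[0,0,0],"delta_rot":[0,0,0],"fingers":0},{"linear":[0,0,0],"delta_rot":[0,0,0],"fingers":0},{"linear":[0,0,0],"delta_rot":[0,0,0],"fingers":0}]'; done
```

```text
time: 46.15
tool_pos: [495.6, 38.5, 47.7]
tcp_rot: [-0.082, 1.568, 3.037]
contact_force: [0.7, 1.0, 0.5]
grip_width: 56.4
time: 46.65
tool_pos: [496.6, 39.2, 49.2]
tcp_rot: [-2.206, 1.569, 0.912]
contact_force: [0.9, 0.6, 2.3]
grip_width: 18.0
time: 47.15
tool_pos: [496.6, 39.2, 49.1]
tcp_rot: [-2.346, 1.57, 0.773]
contact_force: [-0.4, 5.4, 2.3]
grip_width: 17.8
```

```bash
for i in 1 2 3 4; do python3 -m crank '[{"linear":[-0.1,0,0],"delta_rot":[0,0,0],"fingers":0},{"linear":[-0.1,0,0],"delta_rot":[0,0,0],"fingers":0},{"linear":[-0.1,0,0],"delta_rot":[0,0,0],"fingers":0},{"linear":[-0.1,0,0],"delta_rot":[0,0,0],"fingers":0},{"linear":[-0.1,0,0],"delta_rot":[0,0,0],"fingers":0}]' | egrep 'tool_pos|force'; done
python3 -m crank '[{"linear":[0,0,0],"delta_rot":[0,0,0],"fingers":0},{"linear":[0,0,0],"delta_rot":[0,0,0],"fingers":0},{"linear":[0,0,0],"delta_rot":[0,0,0],"fingers":0},{"linear":[0,0,0],"delta_rot":[0,0,0],"fingers":0},{"linear":[0,0,0],"delta_rot":[0,0,0],"fingers":0}]'
python3 - <<'E'
from h import *
c=snap('scene','s3'); im=c['image'][170:300,250:450]; cv2.imwrite('pics/s3c.png',cv2.resize(im,None,fx=4,fy=4,interpolation=cv2.INTER_CUBIC))
for g in (18,20,36,38): print(g,(4*(proj(c,[[479,48,40+g],[479,30,40+g],[526,-146,36+g],[526,223,36+g]])-[250,170])).round(0).tolist())
print((4*(proj(c,[[522,-155,90],[528,229,90]])-[250,170])).round(0).tolist())
E
```

```text
tool_pos: [496.6, 39.2, 53.5]
contact_force: [2.1, 5.4, -4.5]
tool_pos: [496.6, 39.2, 58.5]
contact_force: [2.2, 5.4, -4.3]
tool_pos: [496.6, 39.2, 63.5]
contact_force: [1.8, 4.9, -4.2]
tool_pos: [496.6, 39.1, 68.5]
contact_force: [3.2, 5.7, -4.4]
time: 49.65
tool_pos: [496.6, 39.2, 68.7]
tcp_rot: [-2.193, 1.57, 0.925]
contact_force: [1.9, 4.3, -1.7]
grip_width: 17.7
18 [[409.0, 245.0], [381.0, 236.0], [88.0, 217.0], [665.0, 399.0]]
20 [[409.0, 244.0], [382.0, 235.0], [87.0, 216.0], [665.0, 398.0]]
36 [[410.0, 229.0], [382.0, 220.0], [85.0, 201.0], [669.0, 384.0]]
38 [[410.0, 227.0], [382.0, 219.0], [84.0, 199.0], [669.0, 383.0]]
[[71.0, 175.0], [682.0, 375.0]]
```

View pics/s3c.png

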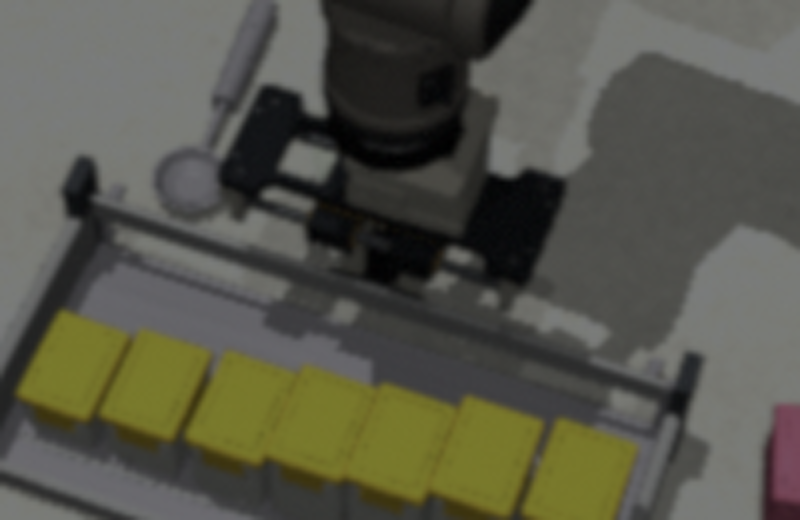

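```bash
python3 -m crank '[{"linear":[-0.1,0,0],"delta_rot":[0,0,0],"fingers":0},{"linear":[-0.1,0,0],"delta_rot":[0,0,0],"fingers":0},{"linear":[-0.1,0,0],"delta_rot":[0,0,0],"fingers":0},{"linear":[-0.1,0,0],"delta_rot":[0,0,0],"fingers":0},{"linear":[-0.1,0,0],"delta_rot":[0,0,0],"fingers":0}]' | egrep 'tool_pos|force'
python3 -m crank '[{"linear":[-0.1,0,0],"delta_rot":[0,0,0],"fingers":0},{"linear":[-0.1,0,0],"delta_rot":[0,0,0],"fingers":0},{"linear":[0,0,0],"delta_rot":[0,0,0],"fingers":0},{"linear":[0,0,0],"delta_rot":[0,0,0],"fingers":0},{"linear":[0,0,0],"delta_rot":[0,0,0],"fingers":0}]' | egrep 'tool_pos|force'
```

```text
tool_pos: [496.6, 39.2, 73.5]
contact_force: [1.4, 5.1, -4.2]
tool_pos: [496.5, 39.2, 74.0]
contact_force: [8.3, 5.2, -19.5]
```

The hard stop came after 24 mm of travel, so the guard started in the middle notch. Now I'll let it down onto the top notch.

```bash
python3 -m crank '[{"linear":[0.2,0,0],"delta_rot":[0,0,0],"fingers":0},{"linear":[0.1,0,0],"delta_rot":[0,0,0],"fingers":0},{"linear":[0.1,0,0],"delta_rot":[0,0,0],"fingers":0},{"linear":[0.1,0,0],"delta_rot":[0,0,0],"fingers":0},{"linear":[0,0,0],"delta_rot":[0,0,0],"fingers":0}]' | egrep 'tool_pos|force'
python3 -m crank '[{"linear":[0.1,0,0],"delta_rot":[0,0,0],"fingers":0},{"linear":[0.1,0,0],"delta_rot":[0,0,0],"fingers":0},{"linear":[0.1,0,0],"delta_rot":[0,0,0],"fingers":0},{"linear":[0,0,0],"delta_rot":[0,0,0],"fingers":0},{"linear":[0,0,0],"delta_rot":[0,0,0],"fingers":0}]' | egrep 'tool_pos|force'
```

```text
tool_pos: [496.6, 39.2, 70.4]
contact_force: [2.8, 5.1, -4.1]
tool_pos: [496.6, 39.2, 67.5]
contact_force: [1.5, 4.4, -3.0]
```

```bash
python3 -m crank '[{"linear":[0.1,0,0],"delta_rot":[0,0,0],"fingers":0},{"linear":[0.1,0,0],"delta_rot":[0,0,0],"fingers":0},{"linear":[0,0,0],"delta_rot":[0,0,0],"fingers":0},{"linear":[0,0,0],"delta_rot":[0,0,0],"fingers":0},{"linear":[0,0,0],"delta_rot":[0,0,0],"fingers":0}]' | egrep 'tool_pos|force'
```

```text
tool_pos: [496.6, 39.2, 66.8]
contact_force: [-1.6, 4.8, 9.7]
```

Force is +9.7 N, so the pawls are resting on the top notch. I'll open and back away straight up, which also keeps the fingers clear of the pull.

```bash
python3 -m crank '[{"linear":[0,0,0],"delta_rot":[0,0,0],"fingers":0.3},{"linear":[0,0,0],"delta_rot":[0,0,0],"fingers":0.5},{"linear":[0,0,0],"delta_rot":[0,0,0],"fingers":0.6},{"linear":[0,0,0],"delta_rot":[0,0,0],"fingers":0.6},{"linear":[-2,0,0],"delta_rot":[0,0,0],"fingers":0.6}]'
python3 -m crank '[{"linear":[-4,0,0],"delta_rot":[0,0,0],"fingers":0.6},{"linear":[-4,0,0],"delta_rot":[0,0,0],"fingers":0.6},{"linear":[-4,0,0],"delta_rot":[0,0,0],"fingers":0.6},{"linear":[-4,0,0],"delta_rot":[0,0,0],"fingers":0.6},{"linear":[0,0,4],"delta_rot":[0,0,0],"fingers":0.6}]'
python3 -m crank '[{"linear":[-4,0,3],"delta_rot":[0,0,0],"fingers":0.6},{"linear":[0,0,0],"delta_rot":[0,0,0],"fingers":0.6},{"linear":[0,0,0],"delta_rot":[0,0,0],"fingers":0.6},{"linear":[0,0,0],"delta_rot":[0,0,0],"fingers":0.6},{"linear":[0,0,0],"delta_rot":[0,0,0],"fingers":0.6}]'
python3 - <<'E'
from h import *
a=load('s2')['image']
c=snap('scene','s4'); b=c['image']
f=lambda im:cv2.resize(im[215:335,235:435],None,fx=3.9,fy=3.9*.62,interpolation=cv2.INTER_CUBIC)
cv2.imwrite('pics/s4c.png',np.vstack([f(a),f(b)]))
print(bot.get_obs()['contact_force'])
E
```

```text
time: 52.7
tool_pos: [494.7, 38.4, 83.9]
tcp_rot: [-0.052, 1.566, 3.066]
contact_force: [0.9, -0.2, -1.1]
grip_width: 52.6
time: 53.2
tool_pos: [462.2, 38.6, 251.3]
tcp_rot: [3.085, 1.556, -0.081]
contact_force: [0.1, 0.1, 0.4]
grip_width: 55.2
time: 53.7
tool_pos: [426.5, 40.0, 284.6]
tcp_rot: [-0.088, 1.569, 3.03]
contact_force: [-0.2, -0.2, 0.1]
grip_width: 55.0
[-0.17718463  0.23975774 -0.0351624 ]
```

View pics/s4c.png

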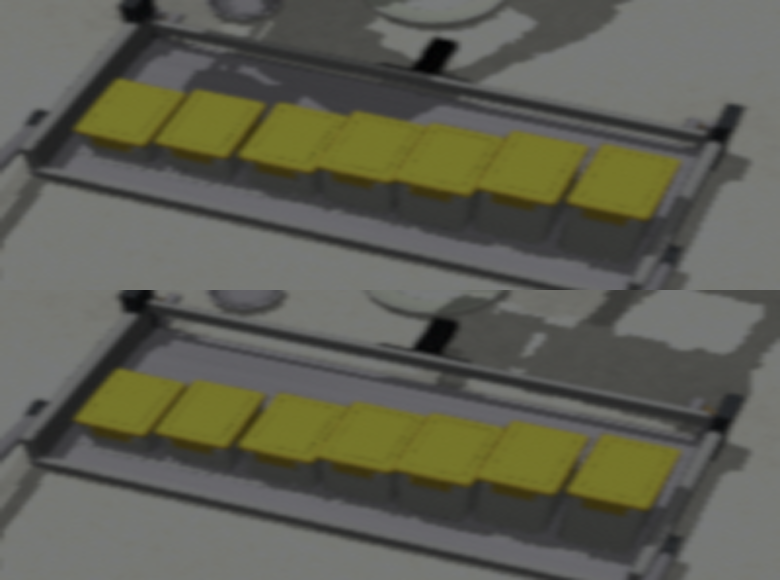

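Comparing before and after, the pull tip moved from (440,40) to (440,30). That is about 4 px up, which matches 18 mm, so the guard is staying up. All seven tubs are unmoved. Handing in.

```bash
python3 -c "
from plant import workorder
print(workorder.close_job())"
```

```text
the job is handed in; nothing more can be done
None
```

The job is handed in, at about 54 s of the 210 s allowed. All four loose tubs are in the rack, and the guard stands raised. The hand-in reported no verdict.

- **Row:** I slid the three rack tubs apart by gripping them across their 64 mm and dragging along the tray. I set new1, new2, new3 and new4 into their gaps. new3 had been knocked aside partway, so I found it again first. The last scene pictures show all seven tubs upright, square and in line, tallest at the robot's left to lowest at its right.
- **Guard:** It started in the middle notch. I raised it by the black pull to its hard stop, 24 mm up, then let it down about 6 mm until it pushed back with about 10 N, which is the pawls holding. After I let go, the pull stayed about 4 px higher than before, which matches 18 mm.
- **Leaving things alone:** I saw no bystander or look-alike moved, though only those near the rack were in the last views. The robot was clear of everything, with force readings near zero.
- **Disagreements:** The top and scene cameras differed by about 6 mm in x and 5 mm in y, so I used the wrist camera for fine positions. The pictures could not tell which notch the guard started in; the hard stop settled it.

I viewed 17 pictures against the budget of 14.

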